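Make up the backflush kit and the steam-valve kit

TASK

Make up two service kits from the parts on the bench. Backflush kit, in the larger tray: seat the filter basket by its rim in the tray's round collar, lay the rubber blind disc flat in the basket, and lay the group brush down between the two pairs of bent lugs. Steam-valve kit, in the smaller tray: stand the black valve knob in the wide cup and the tall union nut, spigot up, in the narrow cup; leave the brass elbow and the roll of thread tape lying where they are.

Things in the scene. Friction and masses are not known exactly. Their poses are not given: they have to be found in the camera images.
- backflush_tray: Larger tray, fixed, 205 (x) x 160 (y) mm, rim 8 high; origin under its centre, floor 2.5 mm above it. Dark collar at x 0, y -34: bore 61, mouth 64, outside 70, top 27.5 above origin; a seated basket stands about 5.5 above it. Brush lugs at x -55 and +55, either side of y +45: gap 22 at the foot, 39 at the top (17 above origin); brush lies on the floor along x, mid-length at x 0, head either way.
- valve_tray: Smaller tray, a grey pan, fixed, 160 (x) x 110 (y) mm, rim 8 high; origin under its centre, floor 2.5 mm above it. Wide cup for the knob at x +37, y 0: bore 55, flared mouth 61, top 14.5 above origin. Narrow cup for the nut at x -37, y 0: bore 36, flared mouth 42, top 11.5 above origin. The pan's floor is the bottom of both cups.
- basket: Steel filter basket, open tapered cup standing upright, 24 mm high: 67 across the rim (rim from 20 to 24 height), body 58 under the rim and 51 at the bottom, 52 inside, floor 2 thick. Take it across the outside of the rim. Origin: centre of its underside, z up.
- blind_disc: Black rubber blind disc, 38 mm across, 13 high, lying flat. Origin: centre of its underside, z up. Fingers do not fit beside it inside the basket: hold it by its upper edge and let it go with the fingertips just over the basket's rim; it drops some 15 mm.
- brush: Black cleaning brush, 173 mm long, 19 wide, 17 high, lying bristles down. Origin: mid-length, on the underside; x runs along the handle, head (18 wide) at x -86 to -41, handle (16 wide, from 2 to 14 above the origin) at x -43 to +87. Take the handle near the middle.
- valve_knob: Black round valve knob, 44 mm across, 39 high, standing upright. Origin: centre of its underside, z up.
- tall_nut: Tall brass union nut, 24 mm high, standing: hexagon 22 across flats (flats face its x), 25 across corners, up to 16 height, then a round spigot 17 across. Origin: centre of its underside, z up.
- brass_elbow: Brass elbow pipe fitting lying flat, L-shaped, 39 x 40 mm, 18 high; in neither kit. Origin: centre of its bounding square, on the underside.
- thread_tape: Roll of white thread tape lying flat, 52 mm across its flange, 12 high; in neither kit. Origin: centre of its underside.
Mind the look-alikes: they are no part of the job. Leave any green, orange or pink look-alike of the blind_disc alone.

How it is judged:
By the outcome, as a careful person would: the job done as asked, in the order asked, and still so for the second after the job is handed in, with the robot touching nothing.
It also fails if it takes over 134 s, if anything falls off the work surface, if the arm or the gripper's body presses on something with over 40 N, if the wrist force passes 120 N, or if a joint passes its speed limit or range.

ROBOT

A 6-joint arm with a two-finger parallel gripper is mounted at the origin on a cart in front of the work surface, level with it; the furniture and walls round the work are solid. World frame = base frame: x ahead of the robot, y to its left, z up, the work surface at z = 0. Lengths are in m, angles in rad, forces in N, time in s.
With the tool pointing down it reaches from about 0.425 to 0.95 m from the base axis. Payload 3.5 kg.
Tool frame: the origin (TCP) lies at the very end of the fingers, on their centre line; the grasp point (between the pads) lies 19 mm behind it (grip_depth is the distance from the TCP to the grasp point, in m); x points along the fingers, z is the direction in which the jaws open and shut, and the axes are right-handed (so a half turn about x gives the same grasp; the last joint's range is limited). The gripper opens to 85 mm and grips with 20 to 120 N. Pads are 22 mm wide; open, the fingers measure 114 mm over their backs; the gripper's body (76 mm by 85 mm) begins 54 mm behind the grasp point. The pads swing forward as they close: fully open they stand 13 mm farther back than shut.
Start: joints at [-1.403, 0.286, 1.577, -0, 1.279, -0.15], TCP at [0.211, -0.641, 0.209] pointing down, gripper open.
Joint ranges: [-2.77, 2.77], [-0.9, 2.22], [0.21, 2.48], [-1.53, 4.67], [0.24, 2.81], [-2.84, 2.84]. Speed limits (rad/s): [2.79, 2.79, 3.14, 3.14, 3.14, 3.14].

INTERFACE

Orientations are given as a unit quaternion [x, y, z, w].
In Python, from plant import get_state, read_camera, calibration, sign_off, recognise, grip_depth gives the robot as it stands. The module is installed in compiled form; this text tells all that it offers.
- The arm moves only by the tool servo_tool, never from a script. Its argument "deltas" is a list that holds one entry, the list of rows, each a list of 4 numbers: the shift along the world's x, y, z scaled (see below), then the turn about the world's z scaled (see below). In form: [[[tx, ty, tz, spin], ...]]. A call has exactly 5 rows; each row is the pose to reach, as a shift and turn from the pose commanded when the call began; what a row does not reach only later rows make up. The controller multiplies each number of a shift by 10 cm and each number of a turn by 90 degrees. A row lasts 1/10 s, in which the tool goes at most 50 mm and 8.59 degrees, less where a joint would pass 70% of its speed; a pose out of reach is approached as far as the arm can. A call with a number of a shift or a turn outside -1 to 1 is refused whole. A call with a gripper value outside its range is refused whole. "claw" is the gripper's target within -1 to 1 (fully open at 1, half-way at 0, shut at -1), set as the call begins (left out, the last holds). The fingers move at their own pace and stop on an object; "force" is the grip in N (left out, the last holds). Time passes only in rows, so rows that repeat a pose let the fingers close, or fill a call up. It gives the time, the measured TCP pose, the force and the opening at its end, in the units of the state.
- get_state(): the state, without advancing time (a new reading comes with each control period).
- read_camera(name): name is "scene" or "top" or "wrist"; returns the picture (480x640x3 uint8, blue, green, red); there is no depth.
- calibration(name): a dict with "intrinsics" (3x3 intrinsics, pixels), "R" (3x3) and "t" (3): a world point X has camera coordinates R X + t; the wrist camera has in their place "T_tool_cam" (4x4, takes a point from camera to tool coordinates, whose origin is the TCP and whose axes are the tool frame's). Camera axes: x right, y down, z forward; pixel columns grow to the right and rows downward; lengths in m; the calibration is good to about 2 mm. A picture is of the moment at which its call begins: read the wrist's pose just before it. calibration takes no time and is no camera call.
- sign_off(): hands the job in, once; it reports no verdict.
Trained networks look in the newest picture that a camera, given by its name, has taken for a name from the list of things; names that differ only in an ending like _2 or _b are one class to them, and where a whole thing is asked for, a point or a joint stands for the part that bears it (a point fixed in the world has none). Each returns a list of dicts, best first, with "p" (0 to 1); they miss things now and then, are a little off and sometimes report something else, mostly with a low value. They report only what shows in the picture. A call takes as long as a camera call. They do not tell look-alikes from the thing itself.
- recognise(camera, query): "at" ([x, y, z] in m, in world coordinates, good to about 4 mm: the middle of the surface that is visible of it).
The state is a dict: "time": time; "qpos": joint angles; "dq": joint speeds; "joint_efforts": joint torques, N m; "eef_pos": TCP position; "tcp_rot": TCP orientation; "contact_force": force on the tool from outside, world axes, zero at the start; "wrist_torque": the same for the moment, N m; "opening": opening from 0.0 (shut) to 1.0 (fully open).
Only numpy, scipy, OpenCV 4.12 (cv2) and the standard library are available. Lean on these libraries where they do the work, as an engineer would, in place of code of your own. Each camera call takes 0.05 s, during which the arm holds its last target. There are 200 camera calls.

## Working session

There is one attempt and no reset: what is moved stays moved. The work goes in short steps, Python scripts to look and compute and a tool call to move; the robot and the scene stay as the last step left them, time stands still between calls to the robot, and variables do not carry over. Pictures are saved under pics/ and viewed, about 12 in all and at most 16, crops included, and the job is handed in when it is done.

Besides the shell and the picture viewer there is one more tool, called as name(argument=value, ...) on one line, values as JSON. servo_tool: Moves the arm, as the interface text tells. Its arguments: {"type":"object","properties":{"deltas":{"type":"array"},"claw":{"type":"number"},"force":{"type":"number"}},"required":["deltas"]}

```bash
mkdir -p pics; cat > h.py <<'E'
import numpy as np, cv2
from plant import *
def snap(c,n):
    im=read_camera(c); cv2.imwrite(f'pics/{n}.png',im); return im
def proj(c,X):
    k=calibration(c); p=k['R']@np.array(X)+k['t']; q=np.array(k['intrinsics'])@p; return q[:2]/q[2]
def unproj(c,u,v,z):
    k=calibration(c); K=np.array(k['intrinsics']);R=np.array(k['R']);t=np.array(k['t'])
    d=R.T@np.linalg.solve(K,[u,v,1]); o=-R.T@t; return o+d*(z-o[2])/d[2]
E
python3 - <<'E'
from h import *
s=get_state(); print(s)
print(grip_depth, calibration('top'), calibration('wrist'))
snap('scene','s1'); snap('top','t1')
for n in ['backflush_tray','valve_tray','basket','blind_disc','brush','valve_knob','tall_nut','brass_elbow','thread_tape']:
    print(n,[(np.round(r['at'],3).tolist(),round(r['p'],2),np.round(proj('top',r['at'])).tolist()) for r in recognise('top',n)][:5])
E
```

```text
{'time': 0.0, 'qpos': array([-1.40303084e+00,  2.87170160e-01,  1.57815494e+00, -7.74330965e-06,
        1.27859781e+00, -1.49989786e-01]), 'dq': array([ 4.34874628e-04,  5.48672397e-05, -3.43463292e-04,  7.96088118e-04,
       -1.68263477e-03, -7.64582658e-05]), 'joint_efforts': array([ 1.46029692e-03, -4.05971789e+01, -2.92630059e+01, -4.76533671e-05,
        5.76057384e-03, -1.23283730e-06]), 'eef_pos': array([ 0.21080853, -0.64050244,  0.20805618]), 'tcp_rot': array([ 0.41517227,  0.57339741, -0.41402128,  0.5722183 ]), 'contact_force': array([ 0.20974744, -0.16692302, -0.32068866]), 'wrist_torque': array([ 0.03032586,  0.04881835, -0.03410972]), 'opening': 0.9982366350146892}
0.0187 {'intrinsics': array([[567.37459926,   0.        , 315.45706792],
       [  0.        , 567.37459926, 240.65558045],
       [  0.        ,   0.        ,   1.        ]]), 'R': array([[ 1.48328211e-02, -9.99888424e-01,  1.76855401e-03],
       [-9.82965168e-01, -1.49057849e-02, -1.83186505e-01],
       [ 1.83192428e-01,  9.78745684e-04, -9.83076587e-01]]), 't': array([-0.00115045,  0.54667382,  1.12001
[... 504 characters left out ...]

         1.00000000e+00]])}
backflush_tray [([0.528, 0.322, 0.002], 0.64, [168.0, 251.0])]
valve_tray [([0.538, -0.336, 0.004], 0.75, [476.0, 251.0])]
basket []
blind_disc [([0.634, -0.085, 0.016], 0.84, [359.0, 204.0]), ([0.523, 0.126, 0.006], 0.61, [260.0, 254.0]), ([0.682, 0.072, 0.011], 0.6, [287.0, 182.0]), ([0.633, -0.014, 0.012], 0.54, [326.0, 205.0])]
brush [([0.438, -0.042, 0.01], 0.97, [338.0, 295.0])]
valve_knob [([0.518, 0.028, 0.039], 0.64, [305.0, 255.0])]
tall_nut [([0.537, -0.337, 0.003], 0.19, [476.0, 252.0])]
brass_elbow [([0.525, -0.175, 0.017], 0.59, [402.0, 255.0]), ([0.612, 0.179, 0.014], 0.38, [236.0, 212.0])]
thread_tape [([0.61, 0.175, 0.013], 0.67, [238.0, 214.0])]
```

View pics/t1.png

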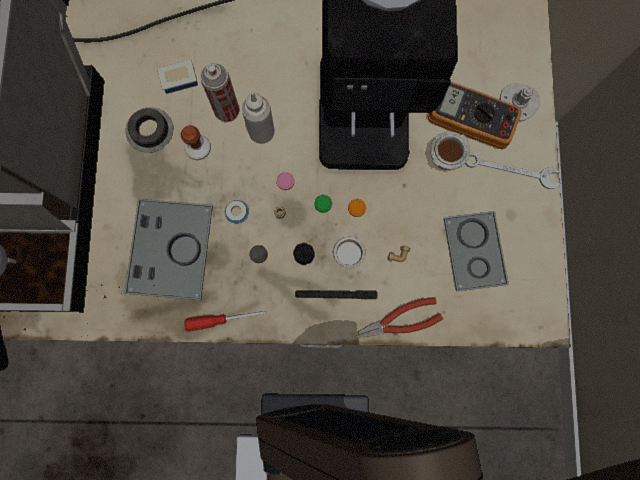

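View pics/s1.png

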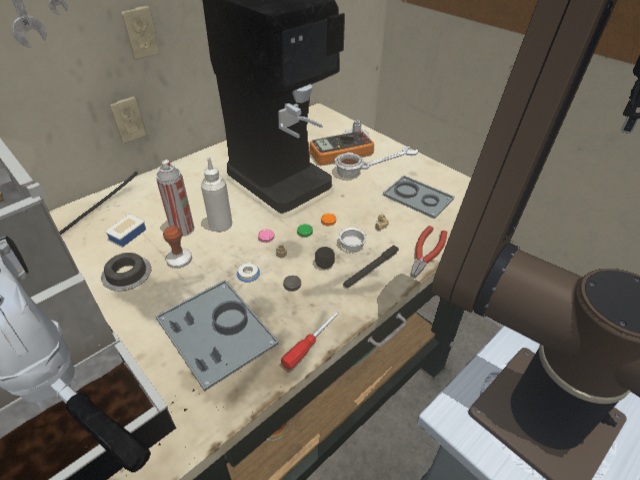

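The top view shows the basket at (349,252), the knob at (304,253), the grey-black blind disc at (259,254) and the nut at (280,212). The brush is at (336,294), the collar at (184,249) with lugs to its left, the wide cup at (472,234) and the narrow cup at (479,268). The pink, green and orange discs are look-alikes.

```bash
cat >> h.py <<'E'
from scipy.spatial.transform import Rotation as Ro
def wcam():
    s=get_state(); T=np.eye(4); T[:3,:3]=Ro.from_quat(s['tcp_rot']).as_matrix(); T[:3,3]=s['eef_pos']
    k=calibration('wrist'); return T@np.array(k['T_tool_cam']), np.array(k['intrinsics'])
def wun(u,v,z,C=None):
    T,K=C or wcam(); d=T[:3,:3]@np.linalg.solve(K,[u,v,1]); o=T[:3,3]; return o+d*(z-o[2])/d[2]
def wproj(X,C=None):
    T,K=C or wcam(); p=T[:3,:3].T@(np.array(X)-T[:3,3]); q=K@p; return q[:2]/q[2]
def jaw():
    R=Ro.from_quat(get_state()['tcp_rot']).as_matrix(); return R, np.degrees(np.arctan2(R[1,2],R[0,2]))
E
python3 - <<'E'
from h import *
R,a=jaw(); print(R.round(3),a)
T,K=wcam(); print(T.round(3))
for n,u,v,z in [('basket',349,252,.024),('knob',304,253,.039),('disc',259,254,.013),('nut',280,212,.02),('brush',336,294.5,.017),('bL',297,294,.017),('bR',377,295,.017),('collar',184,249,.0275),('wide',472,234,.0145),('narrow',479,268,.0115)]:
    print(n,unproj('top',u,v,z).round(3))
for n,q in [('bt',[(139,200),(212,205),(204,300),(126,294)]),('vt',[(445,217),(493,211),(508,284),(457,290)])]:
    P=np.array([unproj('top',u,v,.008)[:2] for u,v in q]); print(n,P.round(3).tolist(),P.mean(0))
im=cv2.imread('pics/t1.png'); 
a=cv2.resize(im[185:310,110:310],None,fx=4,fy=4,interpolation=2);
cv2.imwrite('pics/t1a.png',a)
E
```

```text
[[-0.     0.95   0.312]
 [ 0.     0.312 -0.95 ]
 [-1.     0.    -0.   ]] -71.79131898258532
[[ 0.311 -0.909 -0.278  0.282]
 [-0.95  -0.297 -0.092 -0.617]
 [ 0.001  0.293 -0.956  0.375]
 [ 0.     0.     0.     1.   ]]
basket [ 0.528 -0.064  0.024]
knob [0.522 0.03  0.039]
disc [0.523 0.126 0.013]
nut [0.613 0.084 0.02 ]
brush [ 0.439 -0.037  0.017]
bL [0.439 0.044 0.017]
bR [ 0.44  -0.123  0.017]
collar [0.529 0.283 0.028]
wide [ 0.573 -0.327  0.014]
narrow [ 0.5   -0.34   0.012]
bt [[0.638, 0.391], [0.63, 0.232], [0.424, 0.239], [0.435, 0.403]] [0.53172266 0.31631548]
vt [[0.611, -0.272], [0.626, -0.376], [0.468, -0.401], [0.453, -0.293]] [ 0.53932105 -0.33508047]
```

servo_tool(deltas=[[[0.1, 0.19, 0, 0.03], [0.2, 0.38, 0, 0.06], [0.3, 0.57, 0, 0.09], [0.4, 0.76, 0, 0.12], [0.5, 0.95, 0, 0.15]]], claw=1)

```text
time: 1.05
eef_pos: [0.2613, -0.5454, 0.2095]
tcp_rot: [0.344, 0.618, -0.344, 0.618]
contact_force: [1.1, 0.2, -0.3]
opening: 1.0
```

servo_tool(deltas=[[[0.1, 0.19, 0, 0.03], [0.2, 0.38, 0, 0.06], [0.3, 0.57, 0, 0.09], [0.4, 0.76, 0, 0.12], [0.5, 0.95, 0, 0.15]]])

```text
time: 1.55
eef_pos: [0.3116, -0.4498, 0.2095]
tcp_rot: [0.268, 0.654, -0.268, 0.654]
contact_force: [1.2, -0.7, 0.0]
opening: 0.998
```

servo_tool(deltas=[[[0.1, 0.19, 0, 0.03], [0.2, 0.38, 0, 0.06], [0.3, 0.57, 0, 0.09], [0.4, 0.76, 0, 0.12], [0.5, 0.95, 0, 0.15]]])

```text
time: 2.05
eef_pos: [0.3615, -0.3546, 0.2095]
tcp_rot: [0.189, 0.681, -0.19, 0.681]
contact_force: [0.0, -0.4, 0.8]
opening: 0.999
```

servo_tool(deltas=[[[0.1, 0.19, 0, 0.03], [0.2, 0.38, 0, 0.06], [0.3, 0.57, 0, 0.09], [0.4, 0.76, 0, 0.12], [0.5, 0.95, 0, 0.15]]])

```text
time: 2.55
eef_pos: [0.4114, -0.2596, 0.2095]
tcp_rot: [0.108, 0.699, -0.108, 0.699]
contact_force: [-0.0, -0.5, 0.4]
opening: 1.0
```

servo_tool(deltas=[[[0.1, 0.19, 0, 0.03], [0.2, 0.38, 0, 0.06], [0.3, 0.57, 0, 0.09], [0.4, 0.76, 0, 0.12], [0.5, 0.95, 0, 0.15]]])

```text
time: 3.05
eef_pos: [0.4612, -0.1646, 0.2095]
tcp_rot: [0.025, 0.707, -0.025, 0.707]
contact_force: [-0.4, 0.7, -0.1]
opening: 1.0
```

servo_tool(deltas=[[[0.15, 0.25, 0, 0.02], [0.3, 0.5, 0, 0.03], [0.45, 0.75, 0, 0.048], [0.67, 1, 0, 0.048], [0.67, 1, 0, 0.048]]])

```text
time: 3.55
eef_pos: [0.5292, -0.063, 0.2096]
tcp_rot: [-0.002, 0.707, 0.002, 0.707]
contact_force: [-0.2, 0.4, 0.0]
opening: 1.0
```

```bash
python3 - <<'E'
from h import *
print(get_state()['eef_pos'],jaw()[1],get_state()['qpos'])
im=snap('wrist','w1'); C=wcam(); np.savez('w1.npz',T=C[0],K=C[1])
for n in ['basket','blind_disc','brush','valve_knob','tall_nut']:
    print(n,[(np.round(r['at'],4).tolist(),round(r['p'],2),np.round(wproj(r['at'],C)).tolist()) for r in recognise('wrist',n)][:3])
E
```

```text
[ 0.52920786 -0.06304486  0.20962483] 0.33006419016791033 [-3.09564867e-01 -2.91751089e-02  1.92489864e+00  1.05866465e-03
  1.24507803e+00 -3.15664315e-01]
basket [([0.5256, -0.07, -0.0011], 0.66, [322.0, 212.0])]
blind_disc [([0.626, -0.0815, 0.0102], 0.81, [415.0, 225.0]), ([0.6853, 0.0727, 0.0093], 0.76, [491.0, 67.0]), ([0.6334, -0.011, 0.0107], 0.64, [428.0, 158.0])]
brush [([0.4398, -0.0314, 0.0123], 0.6, [238.0, 178.0])]
valve_knob [([0.5237, 0.0315, 0.0403], 0.78, [319.0, 111.0])]
tall_nut [([0.6111, 0.0824, 0.014], 0.84, [414.0, 54.0])]
```

View pics/w1.png

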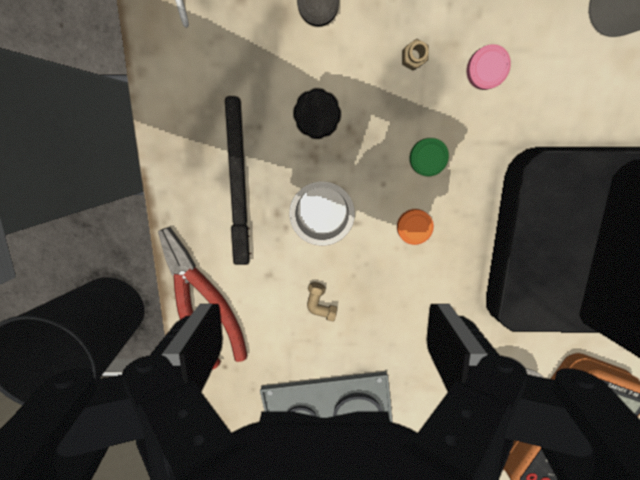

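View pics/t1a.png

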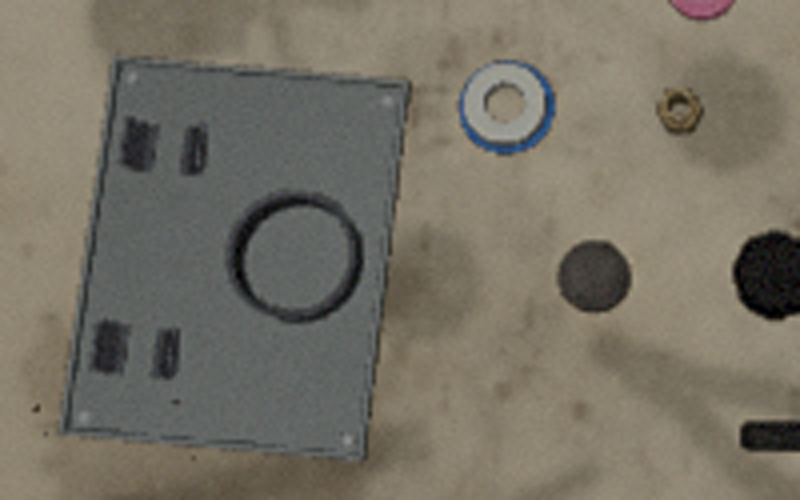

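```bash
python3 - <<'E'
from h import *
d=np.load('w1.npz'); C=(d['T'],d['K']); im=cv2.imread('pics/w1.png'); g=cv2.cvtColor(im,6)
for n,(u,v),r,z in [('basket',(322,213),(29,36),.024),('knob',(317,113),(20,27),.039)]:
    w=g[max(v-50,0):v+50,u-50:u+50]
    c=cv2.HoughCircles(cv2.medianBlur(w,3),cv2.HOUGH_GRADIENT,1,60,param1=120,param2=12,minRadius=r[0],maxRadius=r[1])
    if c is not None: c=c[0][0]; p=(c[0]+u-50,c[1]+max(v-50,0)); print(n,p,c[2],wun(*p,z,C).round(4))
    print(' eye',wun(u,v,z,C).round(4))
m=((g<45)*255).astype(np.uint8)[85:275,215:258]; ct=max(cv2.findContours(m,0,2)[0],key=cv2.contourArea); print(cv2.minAreaRect(ct))
for p in [(233,97),(241,262),(238,180)]: print('brush',wun(*p,.015,C).round(4))
print('nut spigot',wun(416,50,.022,C).round(4))
# collar / trays from top by tray edges
t=cv2.cvtColor(cv2.imread('pics/t1.png'),6)
for n,(u,v),r,z in [('collar',(184,249),(13,19),.0275),('wide',(472,234),(12,18),.0145),('narrow',(479,268),(8,13),.0115),('disc',(259,254),(7,12),.013)]:
    w=cv2.resize(t[v-25:v+25,u-25:u+25],None,fx=4,fy=4,interpolation=2)
    c=cv2.HoughCircles(w,cv2.HOUGH_GRADIENT,1,200,param1=80,param2=10,minRadius=r[0]*4,maxRadius=r[1]*4)
    if c is not None: c=c[0][0]/4; print(n,c[:2]+[u-25,v-25],c[2],unproj('top',c[0]+u-25,c[1]+v-25,z).round(4))
E
```

```text
basket (np.float32(325.5), np.float32(212.5)) 30.5 [ 0.5297 -0.0648  0.024 ]
 eye [ 0.5261 -0.0654  0.024 ]
knob (np.float32(316.5), np.float32(111.5)) 23.0 [0.5211 0.0309 0.039 ]
 eye [0.5215 0.0296 0.039 ]
((21.767818450927734, 94.54004669189453), (167.67913818359375, 15.250648498535156), 86.86975860595703)
brush [0.4412 0.0449 0.015 ]
brush [ 0.4378 -0.1222  0.015 ]
brush [ 0.4406 -0.0334  0.015 ]
nut spigot [0.6104 0.0842 0.022 ]
collar [184.375 249.375] 16.375 [0.5281 0.2817 0.0275]
wide [472.375 234.375] 12.3 [ 0.572  -0.3274  0.0145]
narrow [480.375 268.375] 9.95 [ 0.4996 -0.3425  0.0115]
disc [258.625 254.375] 9.0 [0.5222 0.1271 0.013 ]
```

servo_tool(deltas=[[[-0.01, 0, -0.2, 0], [-0.02, -0.01, -0.4, 0], [-0.03, -0.02, -0.6, 0], [-0.03, -0.02, -0.8, 0], [-0.03, -0.02, -1, 0]]])

```text
time: 4.35
eef_pos: [0.5246, -0.069, 0.1089]
tcp_rot: [0.0, 0.707, -0.0, 0.707]
contact_force: [0.2, -0.0, -0.6]
opening: 0.998
```

servo_tool(deltas=[[[0, 0, -0.25, 0], [0, 0, -0.5, 0], [0, 0, -0.75, 0], [0, 0, -0.97, 0], [0, 0, -0.97, 0]]])

```text
time: 4.85
eef_pos: [0.5217, -0.068, 0.0092]
tcp_rot: [0.001, 0.71, 0.0, 0.705]
contact_force: [0.2, 0.3, -0.9]
opening: 1.0
```

servo_tool(deltas=[[[0, 0, 0, 0], [0, 0, 0, 0], [0, 0, 0, 0], [0, 0, 0, 0], [0, 0, 0, 0]]], claw=-1, force=40)

```text
time: 5.35
eef_pos: [0.5254, -0.0683, 0.0132]
tcp_rot: [-0.0, 0.707, 0.0, 0.708]
contact_force: [-0.5, -0.6, -0.0]
opening: 0.147
```

```bash
python3 - <<'E'
from h import *
s=get_state(); print(s['eef_pos'],s['opening'],s['contact_force'])
im=snap('wrist','w2'); 
E
```

```text
[ 0.52540414 -0.06831184  0.01316865] 0.1465270617882798 [-0.47598611 -0.55186846 -0.04239182]
```

View pics/w2.png

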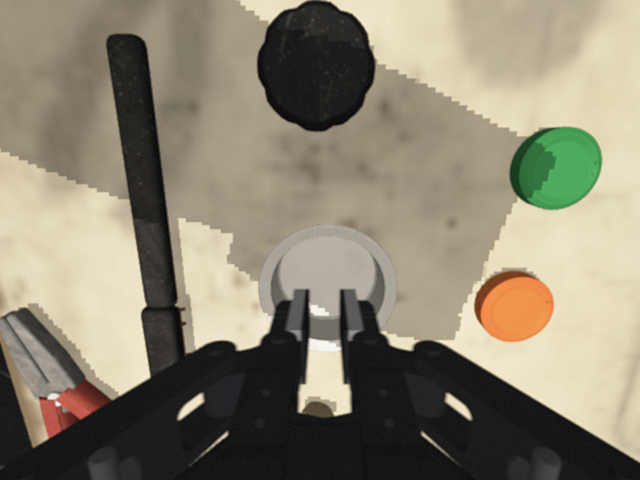

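The fingertips passed over the rim and shut inside the basket, which I see at about (329,287) in the picture and which has not moved. I need to go lower, so I'll lift, open and retry.

servo_tool(deltas=[[[0, 0, 0.2, 0], [0, 0, 0.4, 0], [0, 0, 0.5, 0], [0, 0, 0.5, 0], [0, 0, 0.5, 0]]])

```text
time: 5.9
eef_pos: [0.5247, -0.0681, 0.0621]
tcp_rot: [-0.0, 0.707, 0.0, 0.707]
contact_force: [-1.3, 0.6, -0.4]
opening: -0.003
```

servo_tool(deltas=[[[0, 0, 0, 0], [0, 0, 0, 0], [0, 0, 0, 0], [0, 0, 0, 0], [0, 0, 0, 0]]], claw=1)

```text
time: 6.4
eef_pos: [0.5249, -0.0681, 0.0622]
tcp_rot: [-0.0, 0.707, 0.0, 0.707]
contact_force: [-0.0, 0.1, -0.4]
opening: 0.844
```

```bash
python3 - <<'E'
from h import *
s=get_state(); print(s['eef_pos'],s['opening'],s['tcp_rot'])
im=snap('wrist','w3'); C=wcam(); g=cv2.cvtColor(im,6)
u,v=wproj([.526,-.066,.024],C).round().astype(int); print(u,v)
w=cv2.medianBlur(g[v-80:v+90,u-90:u+90],3)
for c in cv2.HoughCircles(w,cv2.HOUGH_GRADIENT,1,10,param1=100,param2=10,minRadius=35,maxRadius=70)[0][:5]: print(c, wun(c[0]+u-90,c[1]+v-80,.024,C).round(4))
cv2.imwrite('pics/w3c.png',cv2.resize(im[v-100:v+120,u-130:u+130],None,fx=2.5,fy=2.5))
E
```

```text
[ 0.52485716 -0.06814068  0.06223321] 0.8440350793651218 [-1.46839542e-04  7.07222828e-01  2.22912334e-04  7.06990665e-01]
326 259
[91.5 72.5 45.9] [ 0.5269 -0.061   0.024 ]
[94.5 62.5 38.8] [ 0.5287 -0.0546  0.024 ]
[95.5 82.5 43.6] [ 0.5294 -0.0675  0.024 ]
[82.5 61.5 48.3] [ 0.5215 -0.054   0.024 ]
[96.5 52.5 48.5] [ 0.5299 -0.0483  0.024 ]
```

View pics/w3c.png

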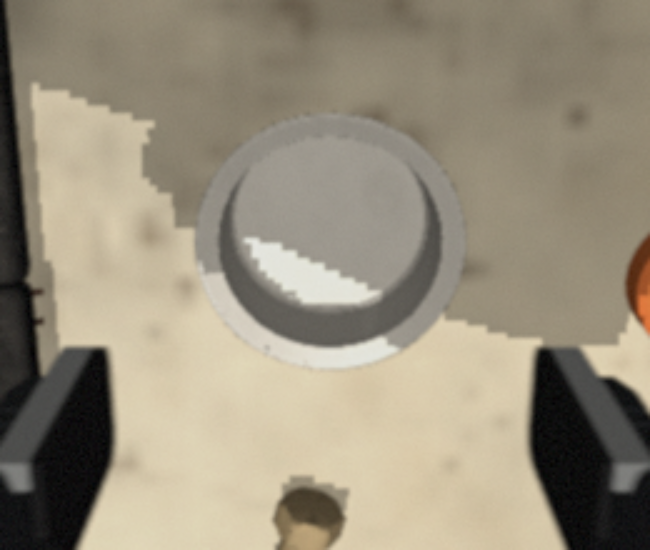

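The basket rim is centred at full-frame pixel (328,255), giving (0.527,-0.064).

servo_tool(deltas=[[[0.02, 0.04, 0, 0], [0.02, 0.04, -0.15, 0], [0.02, 0.04, -0.35, 0], [0.02, 0.04, -0.5, 0], [0.02, 0.04, -0.56, 0]]])

```text
time: 6.95
eef_pos: [0.5251, -0.0635, 0.0037]
tcp_rot: [0.0, 0.709, 0.001, 0.706]
contact_force: [0.1, -0.5, -0.5]
opening: 0.995
```

servo_tool(deltas=[[[0, 0, 0, 0], [0, 0, 0, 0], [0, 0, 0, 0], [0, 0, 0, 0], [0, 0, 0, 0]]], claw=-1)

```text
time: 7.45
eef_pos: [0.5274, -0.0643, 0.0071]
tcp_rot: [-0.0, 0.707, 0.0, 0.708]
contact_force: [-0.3, 0.6, 0.6]
opening: 0.14
```

```bash
python3 - <<'E'
from h import *
s=get_state(); print(s['eef_pos'],s['opening'],s['contact_force'])
im=snap('wrist','w4'); cv2.imwrite('pics/w4c.png',cv2.resize(im[180:420,180:460],None,fx=2,fy=2))
E
```

```text
[ 0.52740343 -0.06432514  0.00706419] 0.13998468058242663 [-0.27734124  0.59857826  0.63329651]
```

View pics/w4c.png

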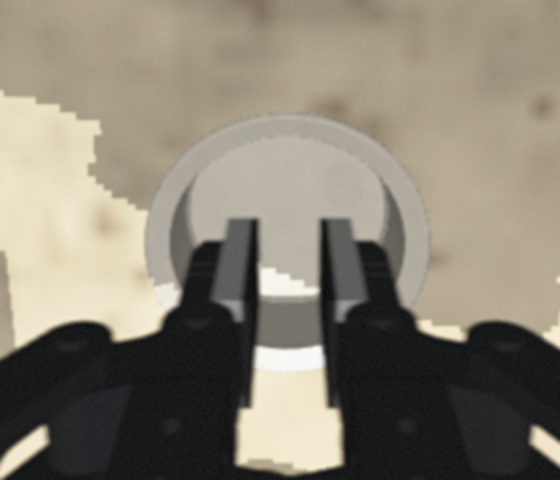

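Crop of the wrist view: the nearly shut finger tips are at about full-frame v=289, over the basket, clear of the rim. By the calibration, these pad ends lie about 26 mm (shut) to 38 mm (open) behind the TCP, so I must go lower. I'll descend in force-checked steps.

servo_tool(deltas=[[[0, 0, 0.2, 0], [0, 0, 0.4, 0], [0, 0, 0.4, 0], [0, 0, 0.4, 0], [0, 0, 0.4, 0]]], claw=1)

```text
time: 8.0
eef_pos: [0.5261, -0.0639, 0.0453]
tcp_rot: [0.0, 0.708, 0.0, 0.706]
contact_force: [-1.2, 0.1, -0.2]
opening: 0.894
```

servo_tool(deltas=[[[0, 0, 0, 0], [0, 0, 0, 0], [0, 0, 0, 0], [0, 0, 0, 0], [0, 0, 0, 0]]])

```text
time: 8.5
eef_pos: [0.5269, -0.0642, 0.0463]
tcp_rot: [-0.0, 0.707, 0.0, 0.707]
contact_force: [0.6, 0.2, 0.4]
opening: 1.001
```

servo_tool(deltas=[[[0, 0, -0.15, 0], [0, 0, -0.3, 0], [0, 0, -0.45, 0], [0, 0, -0.5, 0], [0, 0, -0.5, 0]]])

```text
time: 9.0
eef_pos: [0.5255, -0.0637, -0.0056]
tcp_rot: [0.0, 0.708, 0.001, 0.706]
contact_force: [-0.2, -0.3, 0.6]
opening: 1.001
```

servo_tool(deltas=[[[0, 0, -0.01, 0], [0, 0, -0.02, 0], [0, 0, -0.03, 0], [0, 0, -0.04, 0], [0, 0, -0.06, 0]]])

```text
time: 9.5
eef_pos: [0.5273, -0.0643, -0.0092]
tcp_rot: [-0.0, 0.707, 0.0, 0.707]
contact_force: [0.0, -0.6, 0.3]
opening: 1.002
```

servo_tool(deltas=[[[0, 0, -0.02, 0], [0, 0, -0.04, 0], [0, 0, -0.04, 0], [0, 0, -0.04, 0], [0, 0, -0.04, 0]]])

```text
time: 10.0
eef_pos: [0.527, -0.0642, -0.0135]
tcp_rot: [-0.0, 0.707, 0.0, 0.707]
contact_force: [-0.8, -0.2, 0.6]
opening: 1.0
```

servo_tool(deltas=[[[0, 0, 0, 0], [0, 0, 0, 0], [0, 0, 0, 0], [0, 0, 0, 0], [0, 0, 0, 0]]], claw=-1)

```text
time: 10.5
eef_pos: [0.5271, -0.0643, -0.0125]
tcp_rot: [-0.0, 0.707, 0.0, 0.707]
contact_force: [-2.4, 0.7, 6.9]
opening: 0.724
```

```bash
python3 - <<'E'
from h import *
s=get_state(); print(s['eef_pos'],s['opening'],s['contact_force'])
im=snap('wrist','w5'); cv2.imwrite('pics/w5c.png',cv2.resize(im[180:420,150:490],None,fx=2,fy=2))
E
```

```text
[ 0.52711754 -0.06425568 -0.0124816 ] 0.724369380665504 [-2.37931935  0.71742597  6.91671978]
```

View pics/w5c.png

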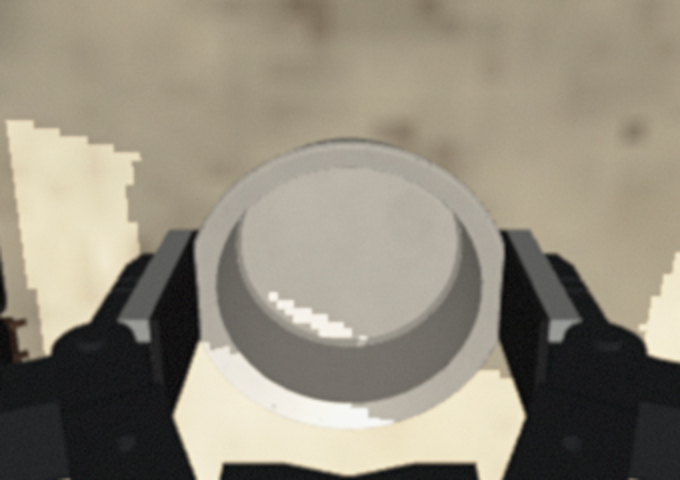

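The basket is gripped across its rim, with the tips about 10 mm below the rim top. I'll regrip 4 mm higher so that the tips clear the collar.

servo_tool(deltas=[[[0, 0, 0, 0], [0, 0, 0, 0], [0, 0, 0.04, 0], [0, 0, 0.04, 0], [0, 0, 0.04, 0]]], claw=0.95)

```text
time: 11.05
eef_pos: [0.5271, -0.0642, -0.0094]
tcp_rot: [-0.0, 0.707, 0.0, 0.707]
contact_force: [0.9, -0.4, 0.0]
opening: 0.977
```

servo_tool(deltas=[[[0, 0, 0, 0], [0, 0, 0, 0], [0, 0, 0, 0], [0, 0, 0, 0], [0, 0, 0, 0]]], claw=-1)

```text
time: 11.55
eef_pos: [0.527, -0.0642, -0.0086]
tcp_rot: [-0.0, 0.707, 0.0, 0.707]
contact_force: [-2.7, 0.5, 6.7]
opening: 0.724
```

servo_tool(deltas=[[[0, 0, 0.1, 0], [0, 0, 0.3, 0], [0, 0, 0.5, 0], [0, 0, 0.7, 0], [0, 0, 0.8, 0]]])

```text
time: 12.05
eef_pos: [0.528, -0.0645, 0.0726]
tcp_rot: [-0.001, 0.706, -0.0, 0.708]
contact_force: [0.6, 0.5, -0.3]
opening: 0.721
```

servo_tool(deltas=[[[0, 0.17, 0, 0], [0, 0.35, 0, 0], [0, 0.52, 0, 0], [0, 0.7, 0, 0], [0, 0.87, 0, 0]]])

```text
time: 12.55
eef_pos: [0.5265, 0.0236, 0.0701]
tcp_rot: [-0.0, 0.707, 0.0, 0.707]
contact_force: [0.9, -0.3, 0.6]
opening: 0.725
```

servo_tool(deltas=[[[0, 0.17, 0, 0], [0, 0.35, 0, 0], [0, 0.52, 0, 0], [0, 0.7, 0, 0], [0, 0.87, 0, 0]]])

```text
time: 13.05
eef_pos: [0.5265, 0.1106, 0.07]
tcp_rot: [-0.0, 0.707, 0.0, 0.707]
contact_force: [-0.3, 0.3, -1.0]
opening: 0.727
```

servo_tool(deltas=[[[0, 0.2, 0.1, 0], [0, 0.4, 0.2, 0], [0, 0.6, 0.3, 0], [0, 0.8, 0.3, 0], [0, 0.8, 0.3, 0]]])

```text
time: 13.55
eef_pos: [0.5267, 0.1916, 0.1006]
tcp_rot: [-0.001, 0.707, 0.001, 0.707]
contact_force: [0.5, 0.4, -0.8]
opening: 0.72
```

```bash
python3 - <<'E'
from h import *
s=get_state(); print(s['eef_pos'],s['opening'])
C=wcam(); im=snap('wrist','w6'); np.savez('w6.npz',T=C[0],K=C[1])
print([(np.round(r['at'],4).tolist(),round(r['p'],2)) for r in recognise('wrist','backflush_tray')][:2])
u,v=wproj([.529,.282,.0275],C); print(u,v)
E
```

```text
[0.52669812 0.19157208 0.1005798 ] 0.7204828193000807
[([0.5323, 0.2995, 0.0005], 0.69)]
328.00056064032526 110.15615823613685
```

View pics/w6.png

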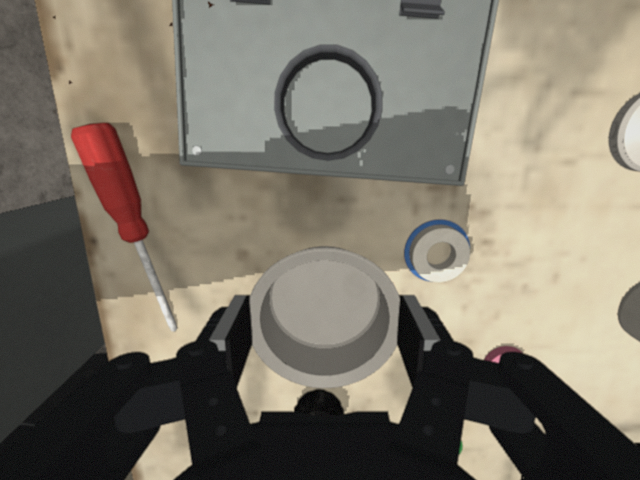

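```bash
python3 - <<'E'
from h import *
d=np.load('w6.npz'); C=(d['T'],d['K']); im=cv2.imread('pics/w6.png'); g=cv2.cvtColor(im,6)
a=wun(181,163,.008,C);b=wun(464,183,.008,C); print('corners',a.round(4),b.round(4),np.hypot(*(b-a)[:2]))
e=(b-a)/np.linalg.norm(b-a); n=np.array([-e[1],e[0],0]); m=(a+b)/2; print('yaw',np.degrees(np.arctan2(e[1],e[0])),'collar',(m+n*(.080-.034)).round(4),'lugs y45 mid',(m+n*.125).round(4))
c=g[30:175,260:395]; mk=((c<75)*255).astype(np.uint8)
for ct in sorted(cv2.findContours(mk,cv2.RETR_CCOMP,cv2.CHAIN_APPROX_NONE)[0],key=cv2.contourArea)[-3:]:
    if len(ct)>20:
        (x,y),ax,an=cv2.fitEllipse(ct); print((x+260,y+30),ax,an,wun(x+260,y+30,.0275,C).round(4),wun(x+260,y+30,.003,C).round(4))
for u,v in [(274,100),(382,100),(328,44),(328,160),(375,100),(284,100),(328,58),(328,153)]: print((u,v),wun(u,v,.0275,C).round(4))
E
```

```text
corners [0.4238 0.2474 0.008 ] [0.6288 0.2335 0.008 ] 0.2055346106133099
yaw -3.887279599061024 collar [0.5294 0.2863 0.008 ] lugs y45 mid [0.5348 0.3651 0.008 ]
(327.62503814697266, 105.48930358886719) (88.4578628540039, 94.09903717041016) 4.134110450744629 [0.5287 0.2848 0.0275] [0.529  0.2866 0.003 ]
(328.10406494140625, 105.16138458251953) (98.28690338134766, 109.67489624023438) 176.19309997558594 [0.5291 0.285  0.0275] [0.5293 0.2868 0.003 ]
(274, 100) [0.4949 0.288  0.0275]
(382, 100) [0.5631 0.2881 0.0275]
(328, 44) [0.5288 0.3196 0.0275]
(328, 160) [0.5292 0.251  0.0275]
(375, 100) [0.5587 0.2881 0.0275]
(284, 100) [0.5012 0.288  0.0275]
(328, 58) [0.5289 0.3119 0.0275]
(328, 153) [0.5291 0.2555 0.0275]
```

servo_tool(deltas=[[[0.02, 0.2, 0, 0], [0.02, 0.4, 0, 0], [0.02, 0.6, 0, 0], [0.02, 0.8, 0, 0], [0.02, 0.94, 0, 0]]])

```text
time: 14.15
eef_pos: [0.5288, 0.2837, 0.0998]
tcp_rot: [-0.0, 0.707, -0.0, 0.707]
contact_force: [-0.3, -0.1, -0.5]
opening: 0.72
```

servo_tool(deltas=[[[0, 0, -0.05, 0], [0, 0, -0.2, 0], [0, 0, -0.4, 0], [0, 0, -0.6, 0], [0, 0, -0.7, 0]]])

```text
time: 14.65
eef_pos: [0.5269, 0.2819, 0.0269]
tcp_rot: [-0.001, 0.709, -0.001, 0.705]
contact_force: [0.1, -0.2, -1.1]
opening: 0.721
```

servo_tool(deltas=[[[0, 0, 0, 0], [0, 0, -0.05, 0], [0, 0, -0.1, 0], [0, 0, -0.16, 0], [0, 0, -0.22, 0]]])

```text
time: 15.15
eef_pos: [0.5293, 0.2839, 0.0085]
tcp_rot: [-0.0, 0.707, 0.0, 0.707]
contact_force: [0.3, 0.4, -0.5]
opening: 0.722
```

servo_tool(deltas=[[[0, 0, -0.02, 0], [0, 0, -0.04, 0], [0, 0, -0.06, 0], [0, 0, -0.06, 0], [0, 0, -0.06, 0]]])

```text
time: 15.65
eef_pos: [0.529, 0.2839, 0.0025]
tcp_rot: [-0.0, 0.707, 0.0, 0.707]
contact_force: [0.4, 0.6, -0.8]
opening: 0.724
```

servo_tool(deltas=[[[0, 0.01, -0.01, 0], [0, 0.01, -0.02, 0], [0, 0.01, -0.02, 0], [0, 0.01, -0.02, 0], [0, 0.01, -0.02, 0]]])

```text
time: 16.15
eef_pos: [0.529, 0.2848, 0.0005]
tcp_rot: [-0.0, 0.707, 0.0, 0.707]
contact_force: [0.6, 0.7, -0.4]
opening: 0.724
```

servo_tool(deltas=[[[0, 0, 0, 0], [0, 0, 0, 0], [0, 0, 0, 0], [0, 0, 0, 0], [0, 0, 0, 0]]], claw=1)

```text
time: 16.65
eef_pos: [0.529, 0.2849, 0.0005]
tcp_rot: [-0.0, 0.707, 0.0, 0.707]
contact_force: [-0.7, -0.8, 0.7]
opening: 1.0
```

servo_tool(deltas=[[[0, 0, 0.2, 0], [0, 0, 0.4, 0], [0, 0, 0.6, 0], [0, 0, 0.8, 0], [0, 0, 1, 0]]])

```text
time: 17.15
eef_pos: [0.5288, 0.2848, 0.1012]
tcp_rot: [-0.0, 0.707, 0.0, 0.707]
contact_force: [-0.4, -0.8, -0.6]
opening: 1.003
```

servo_tool(deltas=[[[0, -0.2, 0, 0], [0, -0.4, 0, 0], [0, -0.6, 0, 0], [0, -0.8, 0, 0], [0, -0.9, 0, 0]]])

```text
time: 17.65
eef_pos: [0.5289, 0.1936, 0.1004]
tcp_rot: [0.0, 0.707, -0.0, 0.707]
contact_force: [0.9, 1.0, -0.1]
opening: 1.002
```

```bash
python3 - <<'E'
from h import *
s=get_state(); print(s['eef_pos'],s['opening'])
C=wcam(); im=snap('wrist','w7'); np.savez('w7.npz',T=C[0],K=C[1])
for n in ['basket','blind_disc']:print([(np.round(r['at'],4).tolist(),round(r['p'],2),wproj(r['at'],C).round()) for r in recognise('wrist',n)][:3])
E
```

```text
[0.52886665 0.19359199 0.10041068] 1.001945224844073
[([0.5265, 0.2883, 0.0071], 0.93, array([321., 105.]))]
[([0.6903, 0.0894, 0.0078], 0.89, array([514., 355.])), ([0.5215, 0.1239, 0.0079], 0.74, array([315., 319.]))]
```

View pics/w7.png

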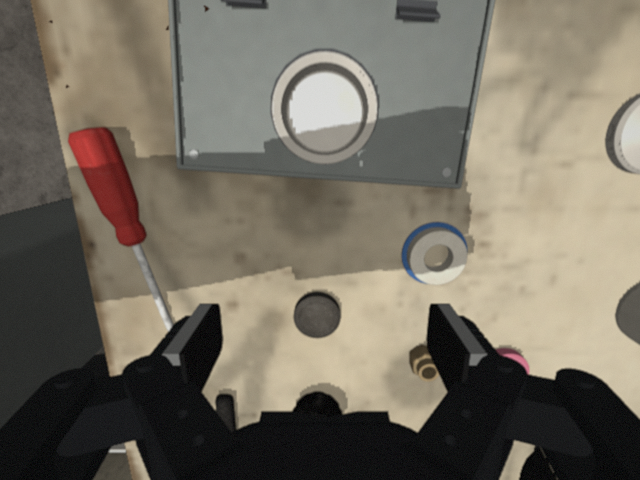

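The basket sits level in the collar, with its rim centred at about (325,107). The disc is at (317,315).

```bash
python3 - <<'E'
from h import *
d=np.load('w7.npz'); C=(d['T'],d['K']); im=cv2.imread('pics/w7.png'); g=cv2.cvtColor(im,6)
for u,v,z in [(317.5,314,.013),(317.5,316,.0),(325,106,.033)]: print(wun(u,v,z,C).round(4))
c=g[280:350,285:350]; mk=((c<100)*255).astype(np.uint8)
ct=max(cv2.findContours(mk,0,1)[0],key=cv2.contourArea); (x,y),ax,an=cv2.fitEllipse(ct); print(x+285,y+280,ax,wun(x+285,y+280,.0065,C).round(4))
c=im[40:175,262:390]; c=c.mean(2); 
for u,v in [(271,107),(379,107),(325,49),(325,165)]: print(wun(u,v,.033,C).round(4))
E
```

```text
[0.5234 0.1312 0.013 ]
[0.5231 0.1222 0.    ]
[0.5295 0.286  0.033 ]
316.7568416595459 313.9413414001465 (45.390052795410156, 46.26152420043945) [0.5226 0.1277 0.0065]
[0.4961 0.2855 0.033 ]
[0.563  0.2854 0.033 ]
[0.5296 0.3176 0.033 ]
[0.5295 0.2502 0.033 ]
```

servo_tool(deltas=[[[-0.02, -0.2, 0, 0], [-0.04, -0.4, -0.1, 0], [-0.06, -0.66, -0.3, 0], [-0.06, -0.66, -0.5, 0], [-0.06, -0.66, -0.6, 0]]], force=30)

```text
time: 18.3
eef_pos: [0.5219, 0.129, 0.0387]
tcp_rot: [0.0, 0.708, 0.0, 0.706]
contact_force: [-0.2, 1.6, -0.6]
opening: 1.0
```

servo_tool(deltas=[[[0, 0, -0.2, 0], [0, 0, -0.4, 0], [0, 0, -0.55, 0], [0, 0, -0.6, 0], [0, 0, -0.6, 0]]])

```text
time: 18.8
eef_pos: [0.5225, 0.1293, -0.0202]
tcp_rot: [-0.0, 0.708, 0.0, 0.707]
contact_force: [0.1, -0.1, -0.4]
opening: 1.0
```

servo_tool(deltas=[[[0, 0, 0, 0], [0, 0, 0, 0], [0, 0, 0, 0], [0, 0, 0, 0], [0, 0, 0, 0]]], claw=-1)

```text
time: 19.3
eef_pos: [0.5236, 0.1289, -0.0185]
tcp_rot: [-0.0, 0.707, 0.0, 0.708]
contact_force: [-1.5, 0.0, 5.7]
opening: 0.422
```

servo_tool(deltas=[[[0, 0, 0, 0], [0, 0, 0, 0], [0, 0, 0, 0], [0, 0, 0, 0], [0, 0, 0, 0]]])

```text
time: 19.8
eef_pos: [0.5237, 0.1288, -0.0185]
tcp_rot: [-0.0, 0.707, 0.0, 0.708]
contact_force: [-1.2, 0.5, 5.8]
opening: 0.421
```

servo_tool(deltas=[[[0, 0, 0.1, 0], [0, 0, 0.3, 0], [0, 0, 0.5, 0], [0, 0.1, 0.7, 0], [0, 0.25, 0.9, 0]]])

```text
time: 20.3
eef_pos: [0.5228, 0.1535, 0.0714]
tcp_rot: [0.0, 0.707, -0.0, 0.707]
contact_force: [-0.2, 0.7, -1.5]
opening: 0.417
```

servo_tool(deltas=[[[0.01, 0.2, 0, 0], [0.02, 0.4, 0, 0], [0.04, 0.6, 0, 0], [0.06, 0.8, 0, 0], [0.06, 0.9, 0, 0]]])

```text
time: 20.8
eef_pos: [0.5289, 0.2451, 0.0707]
tcp_rot: [-0.0, 0.707, 0.001, 0.707]
contact_force: [0.5, -0.5, 0.3]
opening: 0.42
```

servo_tool(deltas=[[[0, 0.2, 0, 0], [0, 0.42, 0, 0], [0, 0.42, 0, 0], [0, 0.42, 0, 0], [0, 0.42, 0, 0]]])

```text
time: 21.3
eef_pos: [0.5288, 0.285, 0.0702]
tcp_rot: [-0.0, 0.707, -0.0, 0.707]
contact_force: [-0.4, 0.5, -1.5]
opening: 0.424
```

```bash
python3 - <<'E'
from h import *
s=get_state(); print(s['eef_pos'],s['opening'])
C=wcam(); im=snap('wrist','w8'); cv2.imwrite('pics/w8c.png',cv2.resize(im[200:440,150:490],None,fx=1.5,fy=1.5))
E
```

```text
[0.52875402 0.28499298 0.07024455] 0.423804060700187
```

View pics/w8c.png

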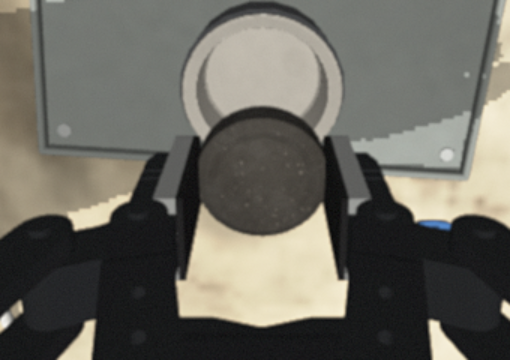

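The disc is held flat. I'll lower it until the tips are just over the rim and release.

servo_tool(deltas=[[[0, 0, -0.15, 0], [0, 0, -0.3, 0], [0, 0, -0.45, 0], [0, 0, -0.55, 0], [0, 0, -0.6, 0]]])

```text
time: 21.85
eef_pos: [0.5276, 0.2853, 0.0079]
tcp_rot: [-0.001, 0.708, -0.0, 0.706]
contact_force: [-0.0, -0.7, -0.3]
opening: 0.418
```

servo_tool(deltas=[[[0, 0, 0, 0], [0, 0, 0, 0], [0, 0, 0, 0], [0, 0, 0, 0], [0, 0, 0, 0]]])

```text
time: 22.35
eef_pos: [0.5293, 0.286, 0.011]
tcp_rot: [-0.0, 0.707, 0.0, 0.707]
contact_force: [-0.4, -0.8, -1.0]
opening: 0.424
```

servo_tool(deltas=[[[0, 0, 0, 0], [0, 0, 0, 0], [0, 0, 0, 0], [0, 0, 0, 0], [0, 0, 0, 0]]], claw=1)

```text
time: 22.85
eef_pos: [0.529, 0.2858, 0.0104]
tcp_rot: [-0.0, 0.707, 0.0, 0.707]
contact_force: [-0.2, 0.8, 0.1]
opening: 0.999
```

servo_tool(deltas=[[[0, 0, 0.2, 0], [0, 0, 0.4, 0], [0, 0, 0.6, 0], [0, 0, 0.8, 0], [0, 0, 0.9, 0]]])

```text
time: 23.35
eef_pos: [0.53, 0.2862, 0.1026]
tcp_rot: [0.0, 0.706, 0.001, 0.708]
contact_force: [0.4, 0.1, -0.4]
opening: 0.999
```

```bash
python3 - <<'E'
from h import *
s=get_state(); print(s['eef_pos'],s['opening'])
C=wcam(); im=snap('wrist','w9');np.savez('w9.npz',T=C[0],K=C[1]); cv2.imwrite('pics/w9c.png',cv2.resize(im[0:400,120:520],None,fx=1.4,fy=1.4))
E
```

```text
[0.53004295 0.28622608 0.10263968] 0.998981075330338
```

View pics/w9c.png

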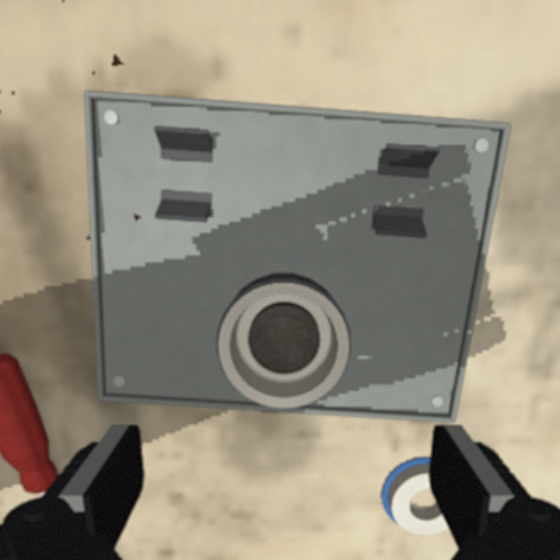

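The disc lies flat in the basket. The tray corners are visible, so I'll compute the brush slot.

```bash
python3 - <<'E'
from h import *
d=np.load('w9.npz'); C=(d['T'],d['K'])
f=lambda x,y,z:wun(x/1.4+120,y/1.4,z,C)
P=np.array([f(x,y,.008) for x,y in [(87,93),(509,125),(455,417),(99,397)]]); print(P.round(4)); c=P.mean(0)
e=P[1]-P[0]+P[2]-P[3]; a=np.arctan2(e[1],e[0]); R=np.array([[np.cos(a),-np.sin(a)],[np.sin(a),np.cos(a)]]); print(c.round(4),np.degrees(a))
print('slot',c[:2]+R@[0,.045],'collar',c[:2]+R@[0,-.034])
L=np.array([f(x,y,.017)for x,y in [(185,130),(407,150)]]+[f(x,y,.017) for x,y in [(184,212),(400,228)]]); print('lug tops',L.round(4),L.mean(0))
print('disc',f(284,337,.024).round(4),'rim',f(284,344,.033).round(4))
E
```

```text
[[0.4351 0.4056 0.008 ]
 [0.6395 0.3914 0.008 ]
 [0.6288 0.2345 0.008 ]
 [0.4232 0.2476 0.008 ]]
[0.5317 0.3198 0.008 ] -3.804335772448696
slot [0.5346425  0.36466118] collar [0.5294009  0.28583526]
lug tops [[0.4828 0.3882 0.017 ]
 [0.5883 0.3793 0.017 ]
 [0.48   0.3507 0.017 ]
 [0.5874 0.3429 0.017 ]] [0.53461691 0.36527705 0.017     ]
disc [0.5293 0.2881 0.024 ] rim [0.5293 0.2872 0.033 ]
```

servo_tool(deltas=[[[-0.1, -0.2, 0, 0], [-0.15, -0.4, 0, 0], [-0.2, -0.6, 0, 0], [-0.25, -0.8, 0, 0], [-0.3, -1, 0, 0]]], claw=0)

```text
time: 23.9
eef_pos: [0.498, 0.185, 0.0993]
tcp_rot: [-0.0, 0.708, 0.0, 0.707]
contact_force: [0.2, -0.4, -0.4]
opening: 0.504
```

servo_tool(deltas=[[[-0.1, -0.2, 0, 0], [-0.15, -0.4, 0, 0], [-0.2, -0.6, 0, 0], [-0.25, -0.8, 0, 0], [-0.3, -1, 0, 0]]])

```text
time: 24.4
eef_pos: [0.468, 0.0851, 0.0995]
tcp_rot: [-0.0, 0.708, 0.0, 0.707]
contact_force: [0.1, 0.8, -0.6]
opening: 0.498
```

servo_tool(deltas=[[[-0.1, -0.2, 0, 0], [-0.15, -0.4, 0, 0], [-0.2, -0.6, 0, 0], [-0.25, -0.7, 0, 0], [-0.25, -0.7, 0, 0]]])

```text
time: 24.9
eef_pos: [0.4431, 0.0152, 0.0998]
tcp_rot: [0.001, 0.708, -0.0, 0.707]
contact_force: [-0.2, -0.0, -0.0]
opening: 0.498
```

```bash
python3 - <<'E'
from h import *
s=get_state(); print(s['eef_pos'],s['opening'])
C=wcam(); im=snap('wrist','w10');np.savez('w10.npz',T=C[0],K=C[1]); g=cv2.cvtColor(im,6)
for X in ([.441,.045,.012],[.438,-.122,.017],[.4395,-.0387,.014]): print(wproj(X,C))
cv2.imwrite('pics/w10c.png',im)
E
```

```text
[0.44311945 0.0152008  0.09975074] 0.49791319221118135
[321.30035257 200.32322029]
[318.73326686 395.3171765 ]
[319.92435778 305.51751881]
```

View pics/w10c.png

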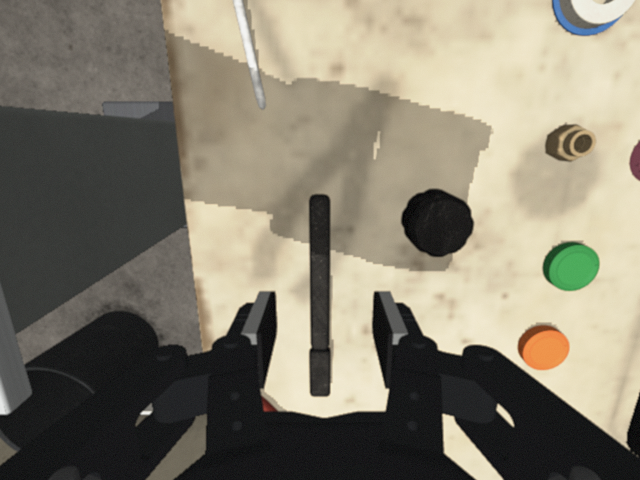

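The brush lies straight along u≈319, from v=195 to 396, which matches the earlier estimate.

servo_tool(deltas=[[[-0.02, -0.2, 0, 0], [-0.04, -0.4, -0.1, 0], [-0.04, -0.52, -0.3, 0], [-0.04, -0.52, -0.5, 0], [-0.04, -0.52, -0.65, 0]]], force=40)

```text
time: 25.45
eef_pos: [0.4397, -0.0356, 0.0342]
tcp_rot: [0.0, 0.707, 0.0, 0.707]
contact_force: [0.6, 0.4, 0.4]
opening: 0.503
```

servo_tool(deltas=[[[0, 0, -0.2, 0], [0, 0, -0.4, 0], [0, 0, -0.5, 0], [0, 0, -0.56, 0], [0, 0, -0.56, 0]]])

```text
time: 25.95
eef_pos: [0.4397, -0.0357, -0.0211]
tcp_rot: [-0.0, 0.708, 0.001, 0.707]
contact_force: [0.5, 0.3, 0.3]
opening: 0.498
```

servo_tool(deltas=[[[0, 0, 0, 0], [0, 0, 0, 0], [0, 0, 0, 0], [0, 0, 0, 0], [0, 0, 0, 0]]], claw=-1)

```text
time: 26.45
eef_pos: [0.4409, -0.0364, -0.0197]
tcp_rot: [-0.0, 0.706, -0.0, 0.708]
contact_force: [0.3, 1.6, 5.6]
opening: 0.167
```

servo_tool(deltas=[[[0, 0, 0, 0], [0, 0, 0.1, 0], [0, 0, 0.2, 0], [0, 0, 0.3, 0], [0, 0, 0.4, 0]]])

```text
time: 26.95
eef_pos: [0.44, -0.0362, 0.0204]
tcp_rot: [-0.0, 0.707, 0.0, 0.707]
contact_force: [0.4, -0.9, -0.3]
opening: 0.164
```

```bash
python3 - <<'E'
from h import *
s=get_state(); print(s['eef_pos'],s['opening'],s['contact_force'],s['wrist_torque'])
E
```

```text
[ 0.43996244 -0.03622807  0.02040256] 0.16420015999641827 [ 0.4139732  -0.92887961 -0.26264033] [-0.01192398  0.00387842  0.03531879]
```

servo_tool(deltas=[[[0, 0, 0.2, 0], [0, 0, 0.4, 0], [0, 0, 0.6, 0], [0, 0, 0.8, 0], [0, 0, 0.8, 0]]])

```text
time: 27.45
eef_pos: [0.4423, -0.0369, 0.103]
tcp_rot: [-0.001, 0.705, -0.001, 0.71]
contact_force: [0.7, -0.2, -0.4]
opening: 0.169
```

servo_tool(deltas=[[[0.04, 0.16, 0, -0.04], [0.08, 0.32, 0, -0.08], [0.11, 0.48, 0, -0.12], [0.15, 0.64, 0, -0.16], [0.19, 0.8, 0, -0.206]]])

```text
time: 27.95
eef_pos: [0.4583, 0.0445, 0.0984]
tcp_rot: [0.115, 0.698, -0.115, 0.697]
contact_force: [0.2, -1.2, -0.5]
opening: 0.172
```

servo_tool(deltas=[[[0.04, 0.16, 0, -0.04], [0.08, 0.32, 0, -0.08], [0.11, 0.48, 0, -0.12], [0.15, 0.64, 0, -0.16], [0.19, 0.8, 0, -0.206]]])

```text
time: 28.45
eef_pos: [0.4772, 0.1244, 0.0983]
tcp_rot: [0.225, 0.671, -0.226, 0.67]
contact_force: [-0.2, -0.2, -0.7]
opening: 0.168
```

servo_tool(deltas=[[[0.04, 0.16, 0, -0.04], [0.08, 0.32, 0, -0.08], [0.11, 0.48, 0, -0.12], [0.15, 0.64, 0, -0.16], [0.19, 0.8, 0, -0.206]]])

```text
time: 28.95
eef_pos: [0.4962, 0.2043, 0.0982]
tcp_rot: [0.33, 0.626, -0.331, 0.625]
contact_force: [-0.2, -0.8, -0.5]
opening: 0.167
```

servo_tool(deltas=[[[0.04, 0.16, 0, -0.04], [0.08, 0.32, 0, -0.08], [0.11, 0.48, 0, -0.12], [0.15, 0.64, 0, -0.16], [0.19, 0.8, 0, -0.206]]])

```text
time: 29.45
eef_pos: [0.5152, 0.2842, 0.098]
tcp_rot: [0.426, 0.564, -0.428, 0.563]
contact_force: [-0.0, 0.2, 0.0]
opening: 0.168
```

servo_tool(deltas=[[[0.04, 0.16, 0, -0.05], [0.08, 0.32, 0, -0.1], [0.12, 0.52, 0, -0.15], [0.19, 0.81, 0, -0.206], [0.19, 0.81, 0, -0.206]]])

```text
time: 29.95
eef_pos: [0.5348, 0.3671, 0.0983]
tcp_rot: [0.511, 0.489, -0.511, 0.488]
contact_force: [0.1, 0.3, -0.3]
opening: 0.167
```

```bash
python3 - <<'E'
from h import *
s=get_state(); print(s['eef_pos'],s['opening'],s['qpos'],jaw()[1])
C=wcam(); im=snap('wrist','w11');np.savez('w11.npz',T=C[0],K=C[1])
for n in ['brush','backflush_tray']: print([(np.round(r['at'],4).tolist(),round(r['p'],2)) for r in recognise('wrist',n)][:2])
E
```

```text
[0.53479295 0.36708815 0.09832806] 0.16664602263977787 [4.45048568e-01 3.36084781e-01 1.72749549e+00 8.40070845e-04
 1.07803408e+00 2.06082176e+00] -92.59976155173597
[([0.5665, 0.3656, 0.1299], 0.63)]
[([0.5745, 0.3043, 0.0012], 0.56), ([0.5264, 0.2788, 0.0177], 0.3)]
```

View pics/w11.png

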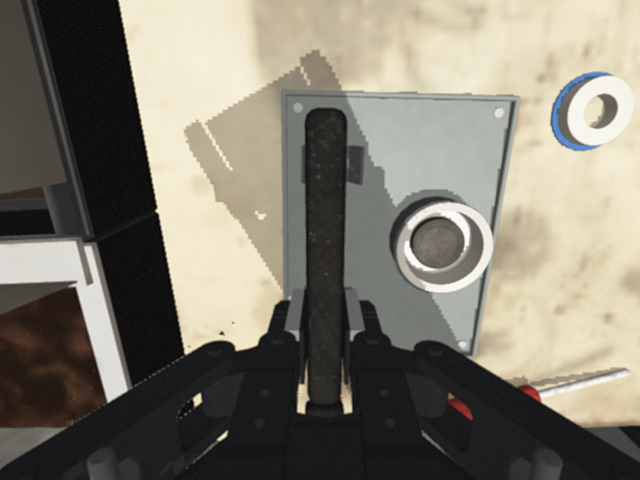

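The brush is held straight and in line with the slot; the disc is visible flat in the basket at (440,245).

servo_tool(deltas=[[[0, -0.02, -0.1, 0], [0, -0.02, -0.3, 0], [0, -0.02, -0.5, 0], [0, -0.02, -0.7, 0], [0, -0.02, -0.8, 0]]])

```text
time: 30.6
eef_pos: [0.5332, 0.361, 0.0164]
tcp_rot: [-0.51, -0.488, 0.513, -0.488]
contact_force: [-1.0, -0.6, -1.2]
opening: 0.166
```

servo_tool(deltas=[[[0, 0, 0, 0], [0, 0, -0.05, 0], [0, 0, -0.1, 0], [0, 0, -0.15, 0], [0, 0, -0.2, 0]]])

```text
time: 31.1
eef_pos: [0.5353, 0.363, -0.0004]
tcp_rot: [0.512, 0.488, -0.511, 0.488]
contact_force: [0.3, 0.0, -0.4]
opening: 0.166
```

servo_tool(deltas=[[[0, 0, -0.03, 0], [0, 0, -0.06, 0], [0, 0, -0.1, 0], [0, 0, -0.13, 0], [0, 0, -0.14, 0]]])

```text
time: 31.6
eef_pos: [0.5347, 0.3627, -0.0151]
tcp_rot: [-0.511, -0.488, 0.512, -0.488]
contact_force: [0.1, 0.3, -1.7]
opening: 0.163
```

servo_tool(deltas=[[[0, 0.01, 0, 0], [0, 0.02, 0, 0], [0, 0.02, -0.01, 0], [0, 0.02, -0.02, 0], [0, 0.02, -0.02, 0]]])

```text
time: 32.1
eef_pos: [0.5349, 0.3648, -0.0167]
tcp_rot: [-0.511, -0.488, 0.512, -0.488]
contact_force: [0.2, -0.1, -0.5]
opening: 0.165
```

servo_tool(deltas=[[[0, 0, 0, 0], [0, 0, 0, 0], [0, 0, 0, 0], [0, 0, 0, 0], [0, 0, 0, 0]]], claw=-0.4)

```text
time: 32.6
eef_pos: [0.535, 0.3648, -0.0165]
tcp_rot: [0.512, 0.488, -0.511, 0.488]
contact_force: [0.6, -0.5, 0.1]
opening: 0.302
```

servo_tool(deltas=[[[0, 0, 0.2, 0], [0, 0, 0.4, 0], [0, 0, 0.6, 0], [0, 0, 0.8, 0], [0, 0, 1, 0]]])

```text
time: 33.1
eef_pos: [0.5349, 0.3648, 0.0842]
tcp_rot: [-0.512, -0.488, 0.512, -0.488]
contact_force: [0.7, 0.3, -0.2]
opening: 0.299
```

```bash
python3 - <<'E'
from h import *
s=get_state(); print(s['eef_pos'],s['opening'],s['contact_force'])
C=wcam(); im=snap('wrist','w12');np.savez('w12.npz',T=C[0],K=C[1]); t=snap('top','t2')
for n in ['brush','basket','blind_disc']: print(n,[(np.round(r['at'],4).tolist(),round(r['p'],2)) for r in recognise('wrist',n)][:2])
a=cv2.resize(t[190:305,115:225],None,fx=3.6,fy=3.6,interpolation=2); b=im[60:480,150:520]
h=410; cv2.imwrite('pics/c12.png',np.hstack([cv2.resize(a,(h*110//115,h)),cv2.resize(b,(int(370*h/420),h))]))
E
```

```text
[0.5348549  0.364751   0.08422665] 0.298873703420437 [ 0.72380663  0.31163357 -0.22459338]
brush [([0.5385, 0.3653, 0.0162], 0.76)]
basket [([0.5187, 0.2752, 0.0243], 0.59)]
blind_disc [([0.5307, 0.2786, 0.0177], 0.61)]
```

View pics/c12.png

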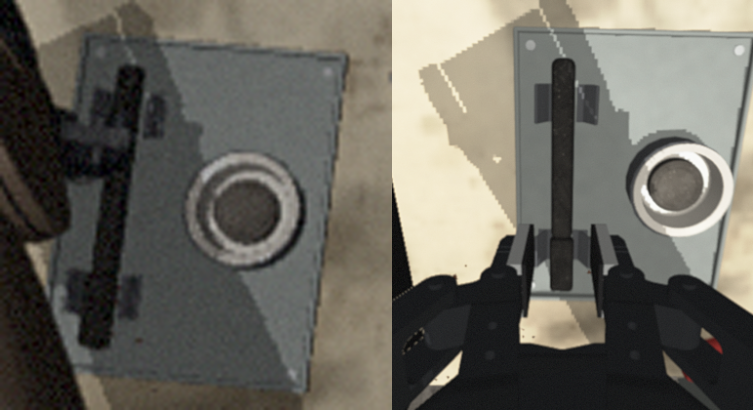

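The brush lies between both lug pairs, and the basket and disc are in place. Next is the knob.

servo_tool(deltas=[[[-0.01, -0.2, 0, 0], [-0.02, -0.4, 0, 0], [-0.03, -0.6, 0, 0], [-0.04, -0.8, 0, 0], [-0.05, -1, 0, 0]]], claw=1)

```text
time: 33.85
eef_pos: [0.5294, 0.2629, 0.0826]
tcp_rot: [-0.511, -0.488, 0.512, -0.488]
contact_force: [1.2, -0.9, -0.1]
opening: 1.001
```

servo_tool(deltas=[[[-0.01, -0.2, 0, 0], [-0.02, -0.4, 0, 0], [-0.03, -0.6, 0, 0], [-0.04, -0.8, 0, 0], [-0.05, -1, 0, 0]]])

```text
time: 34.35
eef_pos: [0.5242, 0.1629, 0.0828]
tcp_rot: [-0.511, -0.488, 0.512, -0.488]
contact_force: [-0.2, -0.5, -0.1]
opening: 0.996
```

servo_tool(deltas=[[[-0.01, -0.2, 0, 0], [-0.02, -0.4, 0, 0], [-0.03, -0.6, 0, 0], [-0.03, -0.8, 0, 0], [-0.03, -1, 0, 0]]])

```text
time: 34.85
eef_pos: [0.5211, 0.0631, 0.0829]
tcp_rot: [-0.512, -0.488, 0.512, -0.488]
contact_force: [0.4, 0.3, 1.0]
opening: 1.004
```

servo_tool(deltas=[[[0, -0.2, 0, 0], [0, -0.34, 0, 0], [0, -0.34, 0, 0], [0, -0.34, 0, 0], [0, -0.34, 0, 0]]])

```text
time: 35.35
eef_pos: [0.5217, 0.0313, 0.0833]
tcp_rot: [0.511, 0.488, -0.511, 0.488]
contact_force: [0.3, -0.3, 0.4]
opening: 1.007
```

```bash
python3 - <<'E'
from h import *
s=get_state(); print(s['eef_pos'],s['opening'],jaw()[1])
C=wcam(); im=snap('wrist','w13');np.savez('w13.npz',T=C[0],K=C[1])
for n in ['valve_knob','tall_nut']: print(n,[(np.round(r['at'],4).tolist(),round(r['p'],2)) for r in recognise('wrist',n)][:2])
u,v=wproj([.5215,.0305,.039],C).round().astype(int); print(u,v)
g=cv2.cvtColor(im,6); mk=((g[v-60:v+60,u-60:u+60]<60)*255).astype(np.uint8)
ct=max(cv2.findContours(mk,0,1)[0],key=cv2.contourArea); print(cv2.boundingRect(ct)); (x,y),r=cv2.minEnclosingCircle(ct); print(x+u-60,y+v-60,r,wun(x+u-60,y+v-60,.025,C).round(4))
d=np.load('w1.npz'); C=(d['T'],d['K'])
a=wun(262,387,.008,C);b=wun(388,373,.008,C); e=(b-a)/np.linalg.norm(b-a); n=np.array([-e[1],e[0],0]); c=(a+b)/2-n*.055
print(a,b,np.linalg.norm(b-a),np.degrees(np.arctan2(e[1],e[0])),c,'wide',c+.037*e,'narrow',c-.037*e)
E
```

```text
[0.52174249 0.03133394 0.08328784] 1.0066073471911 -92.64665349939888
valve_knob [([0.5282, 0.0319, 0.0402], 0.76)]
tall_nut [([0.6129, 0.0827, 0.0164], 0.66)]
327 258
(26, 16, 67, 72)
326.0 249.42253494262695 35.92719268798828 [0.5227 0.0312 0.025 ]
[ 0.45134617 -0.29132703  0.008     ] [ 0.60783743 -0.27001888  0.008     ] 0.1579352782180281 7.753817990426635 [ 0.53701223 -0.33517009  0.008     ] wide [ 0.57367393 -0.33017816  0.008     ] narrow [ 0.50035052 -0.34016201  0.008     ]
```

servo_tool(deltas=[[[0.02, 0, -0.2, 0], [0.02, 0, -0.4, 0], [0.02, 0, -0.6, 0], [0.02, 0, -0.8, 0], [0.02, 0, -0.93, 0]]])

```text
time: 36.0
eef_pos: [0.5231, 0.0315, -0.0111]
tcp_rot: [-0.511, -0.489, 0.512, -0.488]
contact_force: [0.8, -0.1, 0.1]
opening: 1.0
```

servo_tool(deltas=[[[0, 0, 0, 0], [0, 0, 0, 0], [0, 0, 0, 0], [0, 0, 0, 0], [0, 0, 0, 0]]], claw=-1)

```text
time: 36.5
eef_pos: [0.5254, 0.0307, -0.0081]
tcp_rot: [0.512, 0.487, -0.511, 0.489]
contact_force: [0.5, 0.4, 3.8]
opening: 0.495
```

servo_tool(deltas=[[[0, 0, 0, 0], [0, 0, 0, 0], [0, 0, 0.2, 0], [0, 0, 0.4, 0], [0, 0, 0.6, 0]]])

```text
time: 37.0
eef_pos: [0.5231, 0.0308, 0.0505]
tcp_rot: [-0.511, -0.489, 0.512, -0.488]
contact_force: [-0.5, 0.1, -0.5]
opening: 0.499
```

servo_tool(deltas=[[[0, 0, 0.2, 0], [0, 0, 0.4, 0], [0, 0, 0.5, 0], [0, 0, 0.5, 0], [0, 0, 0.5, 0]]])

```text
time: 37.5
eef_pos: [0.5233, 0.0309, 0.0996]
tcp_rot: [-0.511, -0.489, 0.512, -0.488]
contact_force: [-0.4, -0.2, -0.1]
opening: 0.496
```

servo_tool(deltas=[[[0.02, -0.18, 0, 0], [0.05, -0.36, 0, 0], [0.08, -0.54, 0, 0], [0.1, -0.72, 0, 0], [0.12, -0.9, 0, 0]]])

```text
time: 38.0
eef_pos: [0.5348, -0.0596, 0.0985]
tcp_rot: [-0.511, -0.489, 0.512, -0.487]
contact_force: [-0.2, -0.1, -0.3]
opening: 0.5
```

servo_tool(deltas=[[[0.02, -0.18, 0, 0], [0.05, -0.36, 0, 0], [0.08, -0.54, 0, 0], [0.1, -0.72, 0, 0], [0.12, -0.9, 0, 0]]])

```text
time: 38.5
eef_pos: [0.548, -0.1505, 0.1001]
tcp_rot: [-0.511, -0.488, 0.512, -0.488]
contact_force: [-0.3, 1.0, -1.1]
opening: 0.5
```

servo_tool(deltas=[[[0.02, -0.18, 0, 0], [0.05, -0.36, 0, 0], [0.08, -0.54, 0, 0], [0.1, -0.72, 0, 0], [0.12, -0.9, 0, 0]]])

```text
time: 39.0
eef_pos: [0.5601, -0.2407, 0.1004]
tcp_rot: [0.512, 0.488, -0.512, 0.488]
contact_force: [0.4, -0.4, -0.5]
opening: 0.5
```

servo_tool(deltas=[[[0.02, -0.18, 0, 0], [0.05, -0.36, 0, 0], [0.1, -0.6, 0, 0], [0.14, -0.89, 0, 0], [0.14, -0.89, 0, 0]]])

```text
time: 39.5
eef_pos: [0.5743, -0.3324, 0.1008]
tcp_rot: [-0.512, -0.487, 0.512, -0.488]
contact_force: [0.2, 0.8, -0.2]
opening: 0.497
```

```bash
python3 - <<'E'
from h import *
s=get_state(); print(s['eef_pos'],s['opening'],jaw()[1])
C=wcam(); im=snap('wrist','w14');np.savez('w14.npz',T=C[0],K=C[1])
k=im.copy()
for nm,c,r,z in [('w',(.573,-.3285),.0305,.0145),('n',(.5,-.3405),.021,.0115)]:
    for t in np.linspace(0,6.28,60): 
        p=wproj([c[0]+r*np.cos(t),c[1]+r*np.sin(t),z],C).round().astype(int); cv2.circle(k,tuple(map(int,p)),1,(0,0,255),-1)
cv2.imwrite('pics/w14k.png',k)
E
```

```text
[ 0.5743425  -0.33238747  0.10079345] 0.49749732988923223 -92.82985828935377
```

View pics/w14k.png

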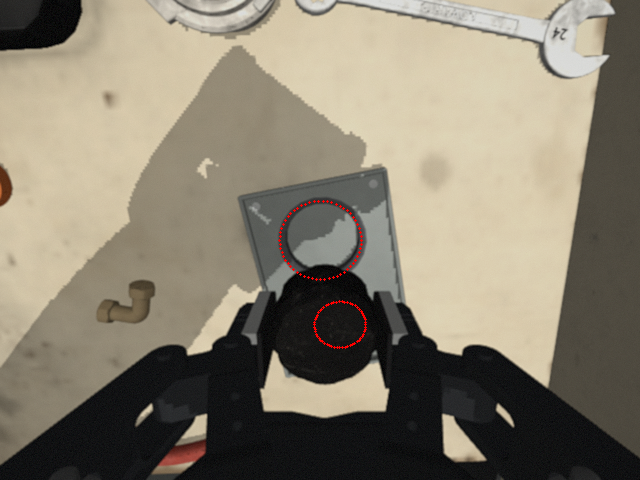

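The predicted cup circle (red, centred at (320,239)) sits within about 3 px of the real cup mouth at (322,236). I'll make a small correction and lower.

servo_tool(deltas=[[[0, 0.025, -0.1, 0], [0, 0.025, -0.25, 0], [0, 0.025, -0.45, 0], [0, 0.025, -0.65, 0], [0, 0.025, -0.8, 0]]])

```text
time: 40.05
eef_pos: [0.5726, -0.3236, 0.0172]
tcp_rot: [-0.511, -0.49, 0.511, -0.487]
contact_force: [-0.3, 0.2, 0.2]
opening: 0.499
```

servo_tool(deltas=[[[0, 0, 0, 0], [0, 0, -0.05, 0], [0, 0, -0.1, 0], [0, 0, -0.15, 0], [0, 0, -0.2, 0]]])

```text
time: 40.55
eef_pos: [0.5743, -0.326, 0.0008]
tcp_rot: [0.512, 0.488, -0.511, 0.489]
contact_force: [0.3, 0.9, 0.5]
opening: 0.501
```

servo_tool(deltas=[[[0, 0, -0.02, 0], [0, 0, -0.04, 0], [0, 0, -0.05, 0], [0, 0, -0.05, 0], [0, 0, -0.05, 0]]])

```text
time: 41.05
eef_pos: [0.5741, -0.3258, -0.0044]
tcp_rot: [0.512, 0.488, -0.511, 0.488]
contact_force: [-0.2, -0.8, 0.9]
opening: 0.503
```

servo_tool(deltas=[[[0, -0.02, 0, 0], [0, -0.035, 0, 0], [0, -0.035, 0, 0], [0, -0.035, -0.01, 0], [0, -0.035, -0.02, 0]]])

```text
time: 41.55
eef_pos: [0.5741, -0.3294, -0.0056]
tcp_rot: [-0.511, -0.488, 0.512, -0.488]
contact_force: [-2.4, 1.7, 7.4]
opening: 0.501
```

servo_tool(deltas=[[[0, 0, 0, 0], [0, 0, 0, 0], [0, 0, 0, 0], [0, 0, 0, 0], [0, 0, 0, 0]]], claw=1)

```text
time: 42.05
eef_pos: [0.5739, -0.3291, -0.0067]
tcp_rot: [-0.512, -0.488, 0.512, -0.488]
contact_force: [-0.3, -0.1, 1.0]
opening: 0.996
```

servo_tool(deltas=[[[0, 0, 0.2, 0], [0, 0, 0.4, 0], [0, 0, 0.6, 0], [0, 0, 0.8, 0], [0, 0, 1, 0]]])

```text
time: 42.55
eef_pos: [0.5738, -0.3291, 0.0941]
tcp_rot: [-0.511, -0.488, 0.512, -0.488]
contact_force: [0.3, -0.7, 0.8]
opening: 1.004
```

```bash
python3 - <<'E'
from h import *
s=get_state(); print(s['eef_pos'],s['opening'],s['contact_force'])
C=wcam(); im=snap('wrist','w15');np.savez('w15.npz',T=C[0],K=C[1])
for n in ['valve_knob','valve_tray']: print(n,[(np.round(r['at'],4).tolist(),round(r['p'],2)) for r in recognise('wrist',n)][:2])
# expected knob-top and narrow cup pixels
for X in ([.5743,-.3295,.0415],[.5005,-.3405,.0115]): print(wproj(X,C))
g=cv2.cvtColor(im,6); u,v=wproj([.5743,-.3295,.0415],C).round().astype(int)
o=(u-60,max(v-70,0)); mk=((g[o[1]:v+70,o[0]:u+60]<50)*255).astype(np.uint8)
ct=max(cv2.findContours(mk,0,1)[0],key=cv2.contourArea); (x,y),r=cv2.minEnclosingCircle(ct); print(cv2.boundingRect(ct),x+o[0],y+o[1],r,wun(x+o[0],y+o[1],.03,C).round(4))
E
```

```text
[ 0.5738321  -0.32908589  0.09412646] 1.004332046645402 [ 0.25269219 -0.7402869   0.84526268]
valve_knob [([0.5765, -0.3273, 0.0437], 0.84)]
valve_tray [([0.5365, -0.3418, 0.0011], 0.75)]
[326.44107007 252.86375174]
[344.18993524 327.60510174]
(18, 16, 82, 86) 326.5045509338379 240.87740325927734 43.47260284423828 [ 0.579  -0.3298  0.03  ]
```

The knob touched the cup floor (7 N) at the expected height and its top is at the right level. Next is the nut: I'll travel clear of the grinder with the camera turned to the +y side.

servo_tool(deltas=[[[-0.1, 0.18, 0, 0.04], [-0.2, 0.36, 0, 0.08], [-0.3, 0.54, 0, 0.12], [-0.4, 0.72, 0, 0.16], [-0.5, 0.9, 0, 0.2]]])

```text
time: 43.2
eef_pos: [0.5225, -0.2378, 0.0913]
tcp_rot: [0.428, 0.564, -0.428, 0.562]
contact_force: [-0.4, -0.4, -0.0]
opening: 1.0
```

servo_tool(deltas=[[[0, 0.2, 0, 0.04], [0, 0.4, 0, 0.08], [0, 0.6, 0, 0.12], [0, 0.8, 0, 0.16], [0, 1, 0, 0.2]]])

```text
time: 43.7
eef_pos: [0.5228, -0.1379, 0.0915]
tcp_rot: [0.335, 0.624, -0.335, 0.622]
contact_force: [0.5, -0.2, -1.1]
opening: 1.001
```

servo_tool(deltas=[[[0, 0.2, 0, 0.04], [0, 0.4, 0, 0.08], [0, 0.6, 0, 0.12], [0, 0.8, 0, 0.16], [0, 1, 0, 0.2]]])

```text
time: 44.2
eef_pos: [0.5227, -0.0381, 0.0916]
tcp_rot: [0.233, 0.669, -0.233, 0.666]
contact_force: [0.2, 0.3, -0.6]
opening: 1.003
```

servo_tool(deltas=[[[0, 0.2, 0, 0.04], [0, 0.4, 0, 0.08], [0, 0.6, 0, 0.12], [0, 0.8, 0, 0.16], [0, 1, 0, 0.2]]])

```text
time: 44.7
eef_pos: [0.5227, 0.0617, 0.0916]
tcp_rot: [0.126, 0.697, -0.126, 0.695]
contact_force: [-0.2, 0.5, -0.6]
opening: 0.997
```

servo_tool(deltas=[[[0.25, 0.05, 0, 0.05], [0.5, 0.1, 0, 0.1], [0.7, 0.15, 0, 0.15], [0.87, 0.22, 0, 0.2], [0.87, 0.22, 0, 0.2]]], claw=0.1)

```text
time: 45.2
eef_pos: [0.6115, 0.0833, 0.0917]
tcp_rot: [0.016, 0.707, -0.016, 0.706]
contact_force: [0.5, 0.5, -0.5]
opening: 0.55
```

```bash
python3 - <<'E'
from h import *
s=get_state(); print(s['eef_pos'],s['opening'],jaw()[1])
C=wcam(); im=snap('wrist','w16')
print([(np.round(r['at'],4).tolist(),round(r['p'],2)) for r in recognise('wrist','tall_nut')][:2])
u,v=wproj([.611,.083,.012],C).round().astype(int); hsv=cv2.cvtColor(im[v-50:v+50,u-50:u+50],cv2.COLOR_BGR2HSV); b=im[v-50:v+50,u-50:u+50].astype(int)
mk=((hsv[...,1]>85)*255).astype(np.uint8); mk=cv2.morphologyEx(mk,cv2.MORPH_OPEN,np.ones((3,3)))
for ct in sorted(cv2.findContours(mk,0,1)[0],key=cv2.contourArea)[-2:]:
    (x,y),r=cv2.minEnclosingCircle(ct); print(u,v,cv2.contourArea(ct),cv2.boundingRect(ct),x+u-50,y+v-50,r,wun(x+u-50,y+v-50,.012,C).round(4))
# narrow cup from w14 corners
d=np.load('w14.npz'); C=(d['T'],d['K']); a=wun(240,196,.008,C); b=wun(385,168,.008,C)
n=(b-a)/np.linalg.norm(b-a); e=np.array([-n[1],n[0],0]); m=(a+b)/2; print(a,b,np.linalg.norm(b-a),np.degrees(np.arctan2(e[1],e[0])),'wide',m-e*.043,'narrow',m-e*.117)
E
```

```text
[0.61152985 0.08325153 0.09169865] 0.5496918818441602 -2.6296330914029022
[([0.6147, 0.0871, 0.0148], 0.95)]
324 243 725.0 (38, 30, 30, 34) 326.8510627746582 239.44680786132812 16.692195892333984 [0.6134 0.0857 0.012 ]
[ 0.60883572 -0.27103028  0.008     ] [ 0.62372993 -0.37803984  0.008     ] 0.10804111513394468 7.923848352085871 wide [ 0.57369338 -0.3304629   0.008     ] narrow [ 0.50039992 -0.34066431  0.008     ]
```

servo_tool(deltas=[[[0.02, 0.02, -0.1, 0], [0.02, 0.02, -0.3, 0], [0.02, 0.02, -0.5, 0], [0.02, 0.02, -0.7, 0], [0.02, 0.02, -0.8, 0]]])

```text
time: 45.8
eef_pos: [0.6103, 0.0847, 0.0104]
tcp_rot: [0.017, 0.709, -0.017, 0.705]
contact_force: [-0.0, 0.3, 0.4]
opening: 0.551
```

servo_tool(deltas=[[[0, 0, -0.1, 0], [0, 0, -0.21, 0], [0, 0, -0.21, 0], [0, 0, -0.21, 0], [0, 0, -0.21, 0]]])

```text
time: 46.3
eef_pos: [0.6137, 0.0848, -0.0067]
tcp_rot: [0.016, 0.706, -0.016, 0.708]
contact_force: [-0.1, 0.1, 0.2]
opening: 0.55
```

servo_tool(deltas=[[[0, 0, 0, 0], [0, 0, 0, 0], [0, 0, 0, 0], [0, 0, 0, 0], [0, 0, 0, 0]]], claw=-1)

```text
time: 46.8
eef_pos: [0.6142, 0.0848, -0.0059]
tcp_rot: [0.016, 0.706, -0.016, 0.708]
contact_force: [-0.5, 1.2, 5.5]
opening: 0.168
```

servo_tool(deltas=[[[0, 0, 0, 0], [0, 0, 0, 0], [0, 0, 0.1, 0], [0, 0, 0.2, 0], [0, 0, 0.3, 0]]])

```text
time: 47.3
eef_pos: [0.6128, 0.0848, 0.0231]
tcp_rot: [0.016, 0.707, -0.016, 0.707]
contact_force: [0.8, -0.2, 0.2]
opening: 0.163
```

servo_tool(deltas=[[[0, 0, 0.2, 0], [-0.1, 0, 0.4, 0], [-0.3, 0, 0.6, 0], [-0.5, 0, 0.75, 0], [-0.7, 0, 0.75, 0]]])

```text
time: 47.8
eef_pos: [0.5443, 0.0848, 0.101]
tcp_rot: [0.016, 0.705, -0.016, 0.709]
contact_force: [-0.4, -0.1, -0.8]
opening: 0.167
```

servo_tool(deltas=[[[-0.02, -0.2, 0, -0.04], [-0.04, -0.4, 0, -0.08], [-0.06, -0.6, 0, -0.12], [-0.08, -0.8, 0, -0.16], [-0.1, -1, 0, -0.2]]])

```text
time: 48.3
eef_pos: [0.5328, -0.0159, 0.0982]
tcp_rot: [0.128, 0.695, -0.128, 0.696]
contact_force: [-0.5, -0.4, -1.0]
opening: 0.163
```

servo_tool(deltas=[[[-0.02, -0.2, 0, -0.05], [-0.04, -0.4, 0, -0.1], [-0.06, -0.6, 0, -0.15], [-0.08, -0.8, 0, -0.2], [-0.1, -1, 0, -0.25]]])

```text
time: 48.8
eef_pos: [0.5228, -0.116, 0.0982]
tcp_rot: [0.261, 0.657, -0.261, 0.657]
contact_force: [-0.1, -0.1, -0.7]
opening: 0.166
```

servo_tool(deltas=[[[-0.02, -0.2, 0, -0.05], [-0.04, -0.4, 0, -0.1], [-0.06, -0.6, 0, -0.15], [-0.08, -0.8, 0, -0.2], [-0.1, -1, 0, -0.25]]])

```text
time: 49.3
eef_pos: [0.5128, -0.216, 0.0982]
tcp_rot: [0.384, 0.593, -0.384, 0.594]
contact_force: [-0.1, 0.1, -0.6]
opening: 0.161
```

servo_tool(deltas=[[[-0.02, -0.2, 0, -0.05], [-0.04, -0.4, 0, -0.1], [-0.06, -0.6, 0, -0.15], [-0.08, -0.8, 0, -0.2], [-0.1, -1, 0, -0.25]]])

```text
time: 49.8
eef_pos: [0.5028, -0.316, 0.0981]
tcp_rot: [0.493, 0.507, -0.493, 0.507]
contact_force: [-0.1, 0.3, 0.2]
opening: 0.164
```

servo_tool(deltas=[[[-0.02, -0.2, 0, 0], [-0.02, -0.25, 0, 0], [-0.02, -0.25, 0, 0], [-0.02, -0.25, 0, 0], [-0.02, -0.25, 0, 0]]])

```text
time: 50.3
eef_pos: [0.501, -0.3392, 0.0973]
tcp_rot: [0.492, 0.508, -0.492, 0.508]
contact_force: [-0.1, -0.0, -1.3]
opening: 0.161
```

servo_tool(deltas=[[[0, -0.01, -0.1, 0], [0, -0.01, -0.25, 0], [0, -0.01, -0.45, 0], [0, -0.01, -0.6, 0], [0, -0.01, -0.7, 0]]])

```text
time: 50.8
eef_pos: [0.4998, -0.3399, 0.0246]
tcp_rot: [0.492, 0.509, -0.492, 0.507]
contact_force: [0.1, -0.4, -0.8]
opening: 0.162
```

servo_tool(deltas=[[[0, 0, 0, 0], [0, 0, -0.03, 0], [0, 0, -0.06, 0], [0, 0, -0.09, 0], [0, 0, -0.12, 0]]])

```text
time: 51.3
eef_pos: [0.5012, -0.3415, 0.0158]
tcp_rot: [0.492, 0.508, -0.492, 0.508]
contact_force: [-0.2, 0.6, -0.2]
opening: 0.163
```

Well centred; lower to the floor, then release with a small opening.

servo_tool(deltas=[[[0, 0.01, -0.05, 0], [-0.01, 0.01, -0.1, 0], [-0.01, 0.01, -0.14, 0], [-0.01, 0.01, -0.17, 0], [-0.01, 0.01, -0.18, 0]]])

```text
time: 51.8
eef_pos: [0.4997, -0.3399, -0.0032]
tcp_rot: [0.492, 0.508, -0.492, 0.508]
contact_force: [0.5, 0.3, -1.7]
opening: 0.168
```

servo_tool(deltas=[[[0, 0, -0.005, 0], [0, 0, -0.01, 0], [0, 0, -0.015, 0], [0, 0, -0.015, 0], [0, 0, -0.015, 0]]])

```text
time: 52.3
eef_pos: [0.5001, -0.3403, -0.0034]
tcp_rot: [0.492, 0.508, -0.492, 0.508]
contact_force: [-2.3, 2.0, 5.8]
opening: 0.163
```

servo_tool(deltas=[[[0, 0, 0, 0], [0, 0, 0, 0], [0, 0, 0, 0], [0, 0, 0, 0], [0, 0, 0, 0]]], claw=0)

```text
time: 52.8
eef_pos: [0.4998, -0.3401, -0.0044]
tcp_rot: [0.492, 0.508, -0.492, 0.508]
contact_force: [0.9, 1.0, -0.1]
opening: 0.496
```

servo_tool(deltas=[[[0, 0, 0.2, 0], [0, 0, 0.4, 0], [0, 0, 0.6, 0], [0, 0, 0.8, 0], [0, 0, 1, 0]]])

```text
time: 53.3
eef_pos: [0.4998, -0.3401, 0.0966]
tcp_rot: [0.492, 0.508, -0.492, 0.508]
contact_force: [-0.0, -1.2, 0.2]
opening: 0.497
```

servo_tool(deltas=[[[0, 0.2, 0.1, 0], [0, 0.4, 0.2, 0], [0, 0.6, 0.3, 0], [0, 0.8, 0.4, 0], [0, 1, 0.5, 0]]])

```text
time: 53.8
eef_pos: [0.4998, -0.2393, 0.1462]
tcp_rot: [0.492, 0.508, -0.492, 0.508]
contact_force: [0.4, -1.0, -0.3]
opening: 0.5
```

```bash
python3 - <<'E'
from h import *
s=get_state(); print(s['eef_pos'],s['opening'],s['contact_force'])
for cam in ['wrist','top','scene']:
    im=snap(cam,'f_'+cam)
    for n in ['valve_knob','tall_nut','valve_tray','basket','blind_disc','brush','brass_elbow','thread_tape']: print(cam,n,[(np.round(r['at'],3).tolist(),round(r['p'],2)) for r in recognise(cam,n)][:4])
E
```

```text
[ 0.49978089 -0.23934934  0.14616984] 0.4999389820789729 [ 0.40222219 -0.9622804  -0.28951641]
wrist valve_knob [([0.574, -0.323, 0.043], 0.81)]
wrist tall_nut [([0.502, -0.338, 0.018], 0.59)]
wrist valve_tray [([0.54, -0.337, -0.001], 0.79)]
wrist basket []
wrist blind_disc [([0.627, -0.088, 0.011], 0.91), ([0.634, -0.014, 0.011], 0.64)]
wrist brush []
wrist brass_elbow [([0.52, -0.177, 0.011], 0.81)]
wrist thread_tape []
top valve_knob []
top tall_nut [([0.531, 0.293, 0.029], 0.26)]
top valve_tray []
top basket [([0.529, 0.291, 0.027], 0.7)]
top blind_disc [([0.634, -0.01, 0.011], 0.77), ([0.527, 0.284, 0.015], 0.68), ([0.682, 0.074, 0.01], 0.53), ([0.629, -0.083, 0.013], 0.47)]
top brush [([0.528, 0.363, 0.016], 0.82)]
top brass_elbow [([0.523, -0.176, 0.015], 0.68)]
top thread_tape [([0.611, 0.176, 0.016], 0.77)]
scene valve_knob [([0.564, -0.317, 0.036], 0.81)]
scene tall_nut []
scene valve_tray [([0.522, -0.324, 0.003], 0.85)]
scene basket [([0.54, 0.278, 0.026], 0.85)]
scene blind_disc [([0.62, -0.076, 0.011], 0.7), ([0.682, 0.077, 0.012], 0.69), ([0.526, 0.286, 0.018], 0.61), ([0.628, -0.001, 0.009], 0.55)]
scene brush [([0.516, 0.367, 0.014], 0.68)]
scene brass_elbow [([0.52, -0.174, 0.011], 0.58)]
scene thread_tape [([0.61, 0.181, 0.015], 0.75)]
```

```bash
python3 -c "
from plant import *
print(sign_off(), get_state()['time'])"
```

```text
the job is handed in; nothing more can be done
the job is handed in; nothing more can be done
```

Both kits are made up and the job is handed in at about 55 s of the 134 s allowed.

- **Backflush kit:** the basket sits level in the collar, the blind disc lies flat in it, and the brush lies between both pairs of lugs. I confirmed all three in camera pictures, and the last recognitions agree.
- **Steam-valve kit:** the knob stands in the wide cup and the nut, spigot up, in the narrow cup. Each touched the cup floor at the expected height with 6–7 N. The last wrist check put the knob at (0.574, -0.323) and the nut at (0.502, -0.338), against cup centres of about (0.574, -0.330) and (0.500, -0.341).
- **Left alone:** the brass elbow and thread tape read where they were at the start, within about 5 mm, and so do the green, orange and pink discs.

**What went wrong or disagreed:**
- The first two tries at gripping the basket closed over its rim without moving it. The fingertips sit about 26–39 mm behind the reported TCP, so I gripped lower after that.
- The picture limit was used up before the last check, so the knob and nut in their cups were checked only by contact force and recognition, not by eye.
- In the last top view neither the knob nor the valve tray was found. A weak "nut" reading (p 0.26) fell on the basket, which I took as false.
- The scene camera missed the nut, and its other readings were up to about 2 cm off.

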